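# Brush out the sample cups and load the carrier

## Robot

A 7-joint arm with a two-finger parallel gripper is mounted at the origin on the work surface. World frame = base frame: x ahead of the robot, y to its left, z up, the work surface at z = 0. Lengths are in m, angles in degrees, forces in N, time in s.
With the tool pointing down it reaches from about 0.425 to 0.875 m from the base axis. Payload 4.7 kg.
Tool frame: the origin (TCP) lies at the very end of the fingers, on their centre line; the grasp point (between the pads) lies 19 mm behind it; z points along the fingers, y is the line along which they close (so a half turn about z gives the same grasp; the last joint's range is limited). The gripper opens to 87 mm and grips with 3 to 60 N. Pads are 19 mm wide; open, the fingers measure 117 mm over their backs; the gripper's body (75 mm by 190 mm) begins 51 mm behind the grasp point.
Start: joints at [-72.244, 18.392, -4.016, 83.108, 1.295, 78.541, -3.26], TCP at [0.19, 0.622, 0.197] pointing down, gripper open.
Joint ranges: [-163.93, 163.93], [-17.29, 119.83], [-79.2, 71.16], [3.27, 140.29], [-89.18, 269.18], [5.43, 117.66], [-154.24, 154.24]. Speed limits (degrees/s): [147.25, 147.25, 180, 180, 180, 180, 180].

## Interface

Orientations are given as [roll, pitch, yaw] about the fixed x, y, z axes, in that order (R = Rz(yaw) Ry(pitch) Rx(roll)).
In Python, from cell import get_obs, read_camera, sign_off, silhouettes gives the robot as it stands.
- The arm moves only by the tool play_rows, never from a script. Its argument "steps" is a list that holds one entry, the list of rows, each a list of 7 numbers: the shift along the tool's x, y, z in m, then the turn, a rotation vector about the tool's x, y, z in rad, then the finger opening in m, from 0 to 0.087. A call has 1 to 12 rows; each row shifts and turns the commanded pose from where the row before left it, along the tool's axes as they then stand; what a row does not reach is not made up. A row lasts 1/10 s, in which the tool goes at most 50 mm and 8.59 degrees, less where a joint would pass 70% of its speed; a pose out of reach is approached as far as the arm can. A call is refused whole if a number of a shift passes 0.05 or a number of a turn 0.15, either way. A call with a gripper value outside its range is refused whole. The fingers move at their own pace and stop on an object; "force" is the grip in N (left out, the last holds). Time passes only in rows, so rows that do not move let the fingers close. It gives the time, the measured TCP pose, the force, the opening and the grip force at its end, in the units of the state.
- get_obs(): the state, without advancing time (a new reading comes with each control period).
- read_camera(name): name is "side" or "top" or "wrist"; returns a dict with "frame" (400x640x3 uint8, red, green, blue), "intrinsics" (3x3 intrinsics, pixels), "view" (4x4, takes a point from world to camera coordinates). Camera axes: x right, y up, looking along -z (the intrinsics and any distortion apply to the point x, -y, -z); pixel columns grow to the right and rows downward; lengths in m; the calibration is good to about 2 mm. A picture is of the moment at which its call begins. There is no depth.
- sign_off(): hands the job in; it is judged then, once.
Trained networks look in the newest picture that a camera, given by its name, has taken for a name from the list of things; names that differ only in an ending like _2 or _b are one class to them, and where a whole thing is asked for, a point or a joint stands for the part that bears it (a point fixed in the world has none). Each returns a list of dicts, best first, with "p" (0 to 1); they miss things now and then, are a little off and sometimes report something else, mostly with a low value. They report only what shows in the picture. A call takes as long as a camera call. They do not tell look-alikes from the thing itself.
- silhouettes(camera, name): "pixels" (400x640 bool, what is visible of it) and "extent" ([left, top, right, bottom] in pixels, round what is visible of it).
The state is a dict: "time_s": time; "qpos": joint angles; "joint_velocities": joint speeds; "effort": joint torques, N m; "tool_pos": TCP position; "tool_rot": TCP orientation; "force": force on the tool from outside, world axes, zero at the start; "wrist_torque": the same for the moment, N m; "grip_width": finger opening in m; "grasp_force": force on a finger pad.
Only numpy, scipy, OpenCV 4.12 (cv2) and the standard library are available. Lean on these libraries where they do the work, as an engineer would, in place of code of your own. Each camera call takes 0.05 s, during which the arm holds its last target. There are 200 camera calls.

## Task

Take the long brush from its stand and scrub out every sample cup on the bench, cleanest grade first (white band, then yellow, then red, whichever are there): in each cup bring the brush to the bottom, up to the rim, and to the bottom a second time. Have every cup, and the grey reference block with them, finish flat and square in a pocket of the blue carrier, fully down, and the brush hanging in its stand again; leave the wash bottle, mouse and jar where they are.

Things in the scene. Friction and masses are not known exactly. Their poses are not given: they have to be found in the camera images.
- cup_white: open square black plastic cup, white band and rim; 58 x 58 mm outside, 80 mm tall, walls 4 mm (50 mm square inside), floor 5 mm thick, 0.18 to 0.29 kg, loose, upright on the bench; grip it across two facing sides from above. Origin: centre of its underside; z up out of the mouth, x and y square to its sides. Two or three cups are there at a start (absent ones always read None).
- cup_yellow: open square black plastic cup, yellow band and rim; 58 x 58 mm outside, 80 mm tall, walls 4 mm (50 mm square inside), floor 5 mm thick, 0.18 to 0.29 kg, loose, upright on the bench; grip it across two facing sides from above. Origin: centre of its underside; z up out of the mouth, x and y square to its sides. Two or three cups are there at a start (absent ones always read None).
- cup_red: open square black plastic cup, red band and rim; 58 x 58 mm outside, 80 mm tall, walls 4 mm (50 mm square inside), floor 5 mm thick, 0.18 to 0.29 kg, loose, upright on the bench; grip it across two facing sides from above. Origin: centre of its underside; z up out of the mouth, x and y square to its sides. Two or three cups are there at a start (absent ones always read None).
- carrier: blue plate, fixed, 90 x 420 x 20 mm tall, long along its own y, with four square pockets 62 mm wide and 12 mm deep (white pocket floor 8 mm above the bench), edges chamfered 3 mm, in a row 100 mm apart. Origin: centre of its underside. Any cup or the block may go in any pocket, any of four ways round.
- carrier_hole0 (a point): centre of a pocket's mouth, level with the carrier's top (20 mm above the bench); axes as the carrier's
- carrier_hole1 (a point): centre of a pocket's mouth, level with the carrier's top (20 mm above the bench); axes as the carrier's
- carrier_hole2 (a point): centre of a pocket's mouth, level with the carrier's top (20 mm above the bench); axes as the carrier's
- carrier_hole3 (a point): centre of a pocket's mouth, level with the carrier's top (20 mm above the bench); axes as the carrier's
- reference: grey reference block with a white disc on top, 58 x 58 mm, 60 mm tall, solid, 0.28 to 0.46 kg, loose, upright on the bench near the cups; grip it across two facing sides from above. Origin: centre of its underside; z up, x and y square to its sides. Always there; it is not brushed.
- stand: grey brush stand, fixed: base 110 x 110 x 12 mm, a column at its +x side and, on top, a steel fork of two level prongs with a 16 mm gap between, which opens towards the stand's own -x. Origin: centre of the underside, straight below where the brush hangs.
- fork (a point): point midway between the prongs, level with their upper faces (172 mm above the bench), where the brush's axis hangs; axes as the stand's. The prongs end 30 mm from it towards -x. The collar rests between 5 mm high lips (24 to 30 mm towards -x, and from 26 mm towards +x): lift the brush 10 mm or more, then draw it out towards -x; put it back the same way in reverse.
- brush: long bottle brush, 230 mm, 0.08 kg, hanging upright in the fork. Origin: lower tip of the bristles, z up its axis; 22 mm above the bench when hung. Heights from the tip: white bristle head (rigid) 32 mm across, 0 to 70 mm; steel stem 8 mm across to 150; blue collar 36 mm across, 150 to 158; blue round handle 22 mm across to 230. Grip the handle from above, about 200 mm from the tip.
- wash_bottle: white wash bottle with a red cap, 64 mm across, 170 mm tall, loose: leave alone. Origin: centre of its underside.
- mouse: black computer mouse, 105 x 60 x 35 mm, loose: leave alone. Origin: centre of its underside.
- jar: amber glass jar with a black lid, 70 mm across, 90 mm tall, loose: leave alone. Origin: centre of its underside.
There are look-alikes about, which are no part of the job. What is shaped like the reference but purple is not meant. What is shaped like the brush but pink is not meant.

How it is judged (in metres and radians):
On the way, in this order (a step that is already met when the one before it is completed fails the run):
1. brush tip lowered to the bottom of the white cup (within 15 mm of its inner floor) (z of brush in the frame of cup_white below 0.02 m and angle between the z axis of brush and the z axis of cup_white, either way round below 0.35 rad and x of brush in the frame of cup_white between -0.024 and 0.024 m and y of brush in the frame of cup_white between -0.024 and 0.024 m), for 0.1 s.
2. brush drawn up again, its tip at least 50 mm above the inner floor of the white cup and still in or over the cup (z of brush in the frame of cup_white above 0.055 m and x of brush in the frame of cup_white between -0.035 and 0.035 m and y of brush in the frame of cup_white between -0.035 and 0.035 m), for 0.1 s.
3. brush lowered to the bottom of the white cup a second time (all of step 1), for 0.1 s.
4. brush tip lowered to the bottom of the yellow cup (within 15 mm of its inner floor) (z of brush in the frame of cup_yellow below 0.02 m and angle between the z axis of brush and the z axis of cup_yellow, either way round below 0.35 rad and x of brush in the frame of cup_yellow between -0.024 and 0.024 m and y of brush in the frame of cup_yellow between -0.024 and 0.024 m), for 0.1 s.
5. brush drawn up again, its tip at least 50 mm above the inner floor of the yellow cup and still in or over the cup (z of brush in the frame of cup_yellow above 0.055 m and x of brush in the frame of cup_yellow between -0.035 and 0.035 m and y of brush in the frame of cup_yellow between -0.035 and 0.035 m), for 0.1 s.
6. brush lowered to the bottom of the yellow cup a second time (all of step 4), for 0.1 s.
7. brush tip lowered to the bottom of the red cup (within 15 mm of its inner floor) (z of brush in the frame of cup_red below 0.02 m and angle between the z axis of brush and the z axis of cup_red, either way round below 0.35 rad and x of brush in the frame of cup_red between -0.024 and 0.024 m and y of brush in the frame of cup_red between -0.024 and 0.024 m), for 0.1 s.
8. brush drawn up again, its tip at least 50 mm above the inner floor of the red cup and still in or over the cup (z of brush in the frame of cup_red above 0.055 m and x of brush in the frame of cup_red between -0.035 and 0.035 m and y of brush in the frame of cup_red between -0.035 and 0.035 m), for 0.1 s.
9. brush lowered to the bottom of the red cup a second time (all of step 7), for 0.1 s.
At the end, for the whole second after the job is handed in: Block and each cup present: each in a carrier pocket (6 mm of its centre, 3 mm of its floor, upright to 3 deg, square to 5.5 deg); the brush hangs by its collar in the fork (axis within 15 mm of the fork point, tip 16 to 28 mm above the bench, upright to 8 deg), at rest ((horizontal distance between cup_white and carrier_hole0 below 0.006 m or horizontal distance between cup_white and carrier_hole1 below 0.006 m or horizontal distance between cup_white and carrier_hole2 below 0.006 m or horizontal distance between cup_white and carrier_hole3 below 0.006 m) and z of each of cup_white, cup_yellow, cup_red, reference in the frame of carrier below 0.011 m and angle between each of cup_white, cup_yellow, cup_red, reference's own z axis and vertical below 0.06 rad and (angle between the x axis of cup_white and the x axis of carrier, either way round below 0.1 rad or angle between the x axis of cup_white and the y axis of carrier, either way round below 0.1 rad) and (horizontal distance between cup_yellow and carrier_hole0 below 0.006 m or horizontal distance between cup_yellow and carrier_hole1 below 0.006 m or horizontal distance between cup_yellow and carrier_hole2 below 0.006 m or horizontal distance between cup_yellow and carrier_hole3 below 0.006 m) and (angle between the x axis of cup_yellow and the x axis of carrier, either way round below 0.1 rad or angle between the x axis of cup_yellow and the y axis of carrier, either way round below 0.1 rad) and (horizontal distance between cup_red and carrier_hole0 below 0.006 m or horizontal distance between cup_red and carrier_hole1 below 0.006 m or horizontal distance between cup_red and carrier_hole2 below 0.006 m or horizontal distance between cup_red and carrier_hole3 below 0.006 m) and (angle between the x axis of cup_red and the x axis of carrier, either way round below 0.1 rad or angle between the x axis of cup_red and the y axis of carrier, either way round below 0.1 rad) and (horizontal distance between reference and carrier_hole0 below 0.006 m or horizontal distance between reference and carrier_hole1 below 0.006 m or horizontal distance between reference and carrier_hole2 below 0.006 m or horizontal distance between reference and carrier_hole3 below 0.006 m) and (angle between the x axis of reference and the x axis of carrier, either way round below 0.1 rad or angle between the x axis of reference and the y axis of carrier, either way round below 0.1 rad) and horizontal distance between brush and fork below 0.015 m and z of brush in the frame of stand between 0.016 and 0.028 m and angle between brush's own z axis and vertical below 0.15 rad and linear speed of brush below 0.05 m/s); the robot touches nothing.
It fails at once if the wash bottle is moved more than 30 mm (distance of wash_bottle from where it was at the start of the episode above 0.03 m).
It fails at once if the mouse is moved more than 30 mm (distance of mouse from where it was at the start of the episode above 0.03 m).
It fails at once if the amber jar is moved more than 30 mm (distance of jar from where it was at the start of the episode above 0.03 m).
Of cup_white, cup_yellow, cup_red only 2 to 3 are there at a start; the rules pass over those that are not, and their reading is None.
At some moment in a run one of reference, cup_white, cup_yellow, cup_red may be knocked a few centimetres aside while the robot is not near it.
It also fails if it takes over 210 s, if anything falls off the work surface, if the arm or the gripper's body presses on something with over 40 N, if the wrist force passes 120 N, or if a joint passes its speed limit or range.

## Working session

There is one attempt and no reset: what is moved stays moved. The work goes in short steps, Python scripts to look and compute and a tool call to move; the robot and the scene stay as the last step left them, time stands still between calls to the robot, and variables do not carry over. Pictures are saved under pics/ and viewed, at most 14 in all, crops included, and the job is handed in when it is done.

Besides the shell and the picture viewer there is one more tool, called after "Call:" as name(argument=value, ...) on one line, values as JSON. play_rows: Moves the arm, as the interface text tells. Its arguments: {"type":"object","properties":{"steps":{"type":"array","items":{"type":"array","items":{"type":"array","items":{"type":"number"}}}},"force":{"type":"number"}},"required":["steps"]}

```bash
ls; mkdir -p pics
python3 - <<'E'
from cell import *
import cv2,numpy as np
o=get_obs();print(o)
for n in ["top","side"]:
    c=read_camera(n);cv2.imwrite(f"pics/{n}0.png",c["frame"][:,:,::-1]);print(n,c["intrinsics"].tolist(),np.round(c["view"],4).tolist(),[k for k in c])
    for t in ["cup_white","cup_yellow","cup_red","carrier","reference","stand","brush","wash_bottle","mouse","jar"]:
        print(t,[(round(s["p"],2),s["extent"]) for s in silhouettes(n,t)][:4])
E
```

```text
pics
{'time_s': 0.0, 'qpos': array([-72.24478398,  18.43849803,  -4.01754783,  83.17524845,
         1.29364133,  78.54114895,  -3.26136774]), 'joint_velocities': array([ 0.00964719,  0.05306907,  0.00265099,  0.10060118, -0.11130096,
        0.00319114,  0.09928936]), 'effort': array([-7.76639672e-05, -4.91296971e+01, -4.03763736e-01, -3.12533462e+01,
       -6.39255135e-02,  4.40199778e-02,  1.83264392e-04]), 'tool_pos': array([0.18931398, 0.62118211, 0.19546517]), 'tool_rot': array([-1.79890283e+02,  3.84595766e-03,  1.63054819e+02]), 'force': array([-0.24740836, -0.22634671, -0.07624965]), 'wrist_torque': array([-0.04974507,  0.00875934, -0.02711232]), 'grasp_force': 0.0, 'grip_width': 0.0869314894875094}
top [[486.4617030662874, 0.0, 325.2431462392097], [0.0, 486.4617030662874, 196.71051858417496], [0.0, 0.0, 1.0]] [[0.0158, -0.9998, 0.0093, -0.0572], [0.985, 0.0172, 0.1718, -0.5201], [-0.1719, 0.0065, 0.9851, -1.3976], [0.0, 0.0, 0.0, 1.0]] ['frame', 'intrinsics', 'view']
cup_white [(0.72, [321.6, 209.7, 343.5, 232.5])]
cup_yellow [(0.7, [410.7, 135.2, 441.3, 166.4]), (0.61, [2
[... 833 characters left out ...]
 1.0]] ['frame', 'intrinsics', 'view']
cup_white [(0.7, [290.6, 222.0, 314.5, 254.6])]
cup_yellow [(0.98, [266.4, 178.1, 288.3, 203.8])]
cup_red []
carrier [(0.61, [326.7, 183.4, 393.0, 269.0])]
reference [(0.76, [303.4, 257.6, 329.9, 290.7]), (0.73, [255.3, 251.4, 287.7, 286.5]), (0.19, [279.4, 130.4, 302.3, 177.8])]
stand [(0.81, [339.4, 260.2, 390.9, 338.7]), (0.34, [291.6, 220.6, 316.6, 257.1]), (0.31, [358.1, 241.8, 369.7, 314.6]), (0.28, [279.5, 129.2, 303.9, 176.8])]
brush [(0.83, [366.0, 291.8, 387.8, 362.1]), (0.69, [358.1, 241.7, 371.6, 315.4])]
wash_bottle [(0.75, [274.9, 130.0, 303.4, 174.1])]
mouse [(0.61, [406.3, 276.7, 441.8, 317.9])]
jar [(0.62, [334.9, 137.6, 352.0, 163.7])]
```

Run:
```python
import cv2
a=cv2.imread("pics/top0.png")[100:300,150:510];cv2.imwrite("pics/top0c.png",cv2.resize(a,(792,440),interpolation=cv2.INTER_CUBIC))
a=cv2.imread("pics/side0.png")[110:380,220:500];cv2.imwrite("pics/side0c.png",cv2.resize(a,(616,594),interpolation=cv2.INTER_CUBIC))
```

```text
(no output)
```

View pics/top0c.png

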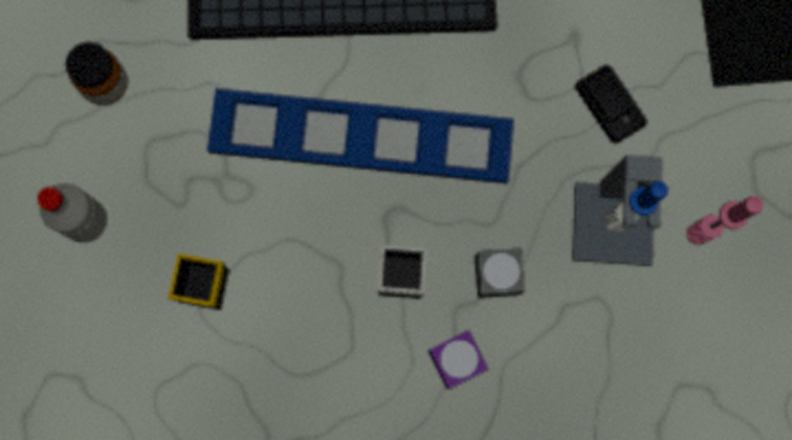

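View pics/side0c.png

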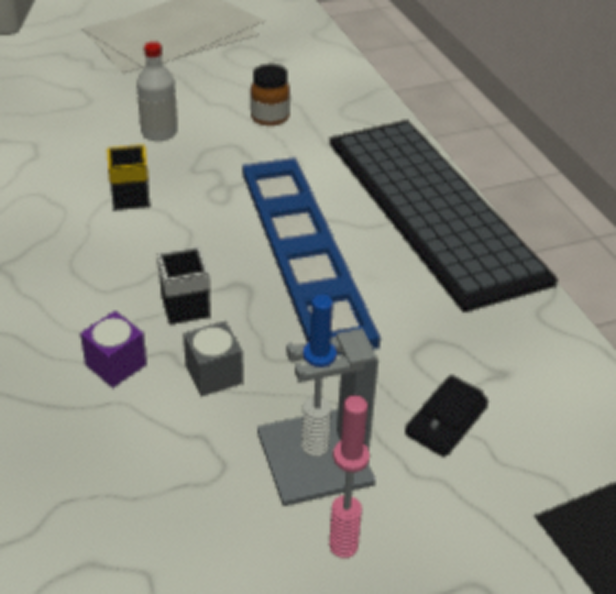

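The picture shows white and yellow cups, no red. In the crop (2.2x), the white cup is at (402,272), yellow at (198,280) and grey reference at (500,270). The blue brush hangs at (650,195), beside the pink and purple decoys, and the fork opens downward in the picture.

```bash
cat > h.py <<'E'
import numpy as np,cv2
from cell import *
from scipy.optimize import minimize
def proj(c,P):
    P=np.asarray(P,float); q=P@c["view"][:3,:3].T+c["view"][:3,3]; K=c["intrinsics"]
    return np.c_[K[0,0]*q[:,0]/-q[:,2]+K[0,2], -K[1,1]*q[:,1]/-q[:,2]+K[1,2]]
def ray(c,uv,z):
    K=c["intrinsics"];R=c["view"][:3,:3];t=c["view"][:3,3]
    d=R.T@np.array([(uv[0]-K[0,2])/K[0,0],-(uv[1]-K[1,2])/K[1,1],-1]);o=-R.T@t
    return (o+d*(z-o[2])/d[2])[:2]
def box(sx,sy,h,z0=0): return np.array([[a*sx/2,b*sy/2,z] for a in(-1,1) for b in(-1,1) for z in(z0,z0+h)])
def cyl(r,z0,z1): return np.array([[r*np.cos(a),r*np.sin(a),z] for a in np.linspace(0,6.28,17)[:-1] for z in(z0,z1)])
BR=[cyl(.016,0,.07),cyl(.004,.07,.15),cyl(.018,.15,.158),cyl(.011,.158,.23)]
def place(P,p):
    c,s=np.cos(p[2]),np.sin(p[2]); return np.c_[P[:,0]*c-P[:,1]*s+p[0],P[:,0]*s+P[:,1]*c+p[1],P[:,2]]
def render(c,parts,p,S=4):
    m=np.zeros((400*S,640*S),np.uint8)
    for P in parts:
        h=cv2.convexHull(((proj(c,place(P,p))+.5)*S-.5).astype(np.float32))
        cv2.fillConvexPoly(m,np.round(h*16).astype(np.int32),255,shift=4)
    return cv2.resize(m,(640,400),interpolation=cv2.INTER_AREA)/255.
def fit(obs,parts,p0,yaw=True,d=(.008,.008,.15)):
    """obs: list of (cam, mask)"""
    def f(q):
        p=[q[0],q[1],q[2] if yaw else p0[2]]
        return sum(np.abs(render(c,parts,p)-m).sum()/m.sum() for c,m in obs)
    n=3 if yaw else 2; p0=np.array(p0,float); best=None
    for s in ([1,-1] if yaw else [1]):
        X=np.vstack([p0[:n]]+[p0[:n]+np.eye(n)[i]*d[i]*s for i in range(n)])
        r=minimize(f,p0[:n],method="Nelder-Mead",options=dict(initial_simplex=X,xatol=1e-4,fatol=1e-4,maxiter=120))
        if best is None or r.fun<best.fun: best=r
    return best.x,best.fun/len(obs)
CUP=[box(.058,.058,.08)];REF=[box(.058,.058,.06)];CAR=[box(.09,.42,.02)];BASE=[box(.11,.11,.012)]
def mask(cam,name,uv):
    "silhouette of name that contains/near pixel uv"
    L=silhouettes(cam,name); b=None
    for s in L:
        e=s["extent"];d=np.hypot((e[0]+e[2])/2-uv[0],(e[1]+e[3])/2-uv[1])
        if d<15 and (b is None or s["p"]>b["p"]): b=s
    return None if b is None else b["pixels"].astype(float)
E
cat > m1.py <<'E'
from h import *
C={n:read_camera(n) for n in("top","side")}
U={"cup_white":(CUP,(333,221),(302,238),0),"cup_yellow":(CUP,(241,226),(277,191),0),"reference":(REF,(378,225),(316,274),0),"carrier":(CAR,(314,162),(360,226),-.07),"brush":(BR,(440,195),(365,278),0)}
for n,(P,a,b,y) in U.items():
    ms={"top":mask("top",n,a),"side":mask("side",n,b)}
    p0=[*ray(C["top"],a,.03 if n!="brush" else .15),y]
    if n=="brush": P=[q+[0,0,.022] for q in P]
    r=[]
    for cs in(("top",),("side",),("top","side")):
        ob=[(C[k],ms[k]) for k in cs if ms[k] is not None]
        if len(ob)==len(cs):
            x,e=fit(ob,P,p0,yaw=n!="brush"); r.append((cs,np.round(x,4).tolist(),round(e,3)))
    print(n,p0,*r,sep="\n  ")
# other rough
for n,a,z in(("bottle",(182,196),.08),("jar",(193,133),.04),("mouse",(426,148),.02),("pinktop",(492,193),.2),("stand",(429,196),.01)): print(n,ray(C["top"],a,z))
E
python3 m1.py
```

```text
cup_white
  [np.float64(0.4507669853861789), np.float64(-0.07283520917699252), 0]
  (('top',), [0.443, -0.0717, -0.0288], np.float64(0.097))
  (('side',), [0.4451, -0.0689, -0.1043], np.float64(0.059))
  (('top', 'side'), [0.4441, -0.0708, -0.0842], np.float64(0.094))
cup_yellow
  [np.float64(0.43124056458529647), np.float64(0.1994932208101743), 0]
  (('top',), [0.4245, 0.1985, -0.1711], np.float64(0.05))
  (('side',), [0.4286, 0.2005, -0.1957], np.float64(0.068))
  (('top', 'side'), [0.4259, 0.199, -0.1283], np.float64(0.083))
reference
  [np.float64(0.4410771842071652), np.float64(-0.20669135985988968), 0]
  (('top',), [0.4448, -0.2025, 0.0795], np.float64(0.06))
  (('side',), [0.4478, -0.1989, -0.0737], np.float64(0.119))
  (('top', 'side'), [0.4452, -0.2017, 0.0171], np.float64(0.113))
carrier
  [np.float64(0.6299806481495143), np.float64(-0.0128094630321821), -0.07]
  (('top',), [0.6374, -0.0124, -0.0861], np.float64(0.021))
  (('side',), [0.6438, 0.0283, -0.0817], np.float64(0.224))
  (('top', 'side'), [0.6388, -0.0112, -0.081], np.float64(0.152))
brush
  [np.float64(0.5130038700034577), np.float64(-0.3639301622637212), 0]
  (('top',), [0.5203, -0.3627], np.float64(0.249))
  (('side',), [0.5232, -0.3621], np.float64(0.135))
  (('top', 'side'), [0.5219, -0.3638], np.float64(0.208))
bottle [0.50979245 0.36514847]
jar [0.71139038 0.35635945]
mouse [ 0.68301355 -0.35644816]
pinktop [ 0.51170239 -0.49010922]
stand [ 0.5348492  -0.36480111]
```

```bash
cat > plan.py <<'E'
import sys,numpy as np
from scipy.spatial.transform import Rotation as R
from scipy.linalg import logm,expm
from cell import get_obs
def T(p,rpy): M=np.eye(4);M[:3,:3]=R.from_euler("xyz",rpy,degrees=True).as_matrix();M[:3,3]=p;return M
def plan(x,y,z,yaw,n,start=None):
    o=get_obs(); A=T(o["tool_pos"],o["tool_rot"]) if start is None else start
    while True:
        B=T([x,y,z],[180,0,yaw]); G=np.linalg.inv(A)@B
        S=np.real(expm(logm(G)/n)); r=np.r_[S[:3,3],R.from_matrix(S[:3,:3]).as_rotvec()]
        break
    print("now",np.round(o["tool_pos"],4),np.round(o["tool_rot"],2),"t",round(o["time_s"],1),"q",np.round(o["qpos"]),"| row x",n,np.round(r,4).tolist()); return B
if __name__=="__main__":
    a=[float(v) for v in sys.argv[1:]]; s=None
    for i in range(0,len(a),5): s=plan(*a[i:i+4],int(a[i+4]),start=s)
E
python3 plan.py .40 .20 .25 83 14
```

```text
now [0.1895 0.6218 0.1966] [180.     0.   163.05] t 1.7 q [-72.  18.  -4.  83.   1.  79.  -3.] | row x 14 [-0.0361, -0.0059, -0.0038, 0.0, 0.0, 0.0998]
```

```bash
python3 plan.py .40 .20 .25 83 12
```

```text
now [0.1895 0.6218 0.1966] [180.     0.   163.05] t 1.7 q [-72.  18.  -4.  83.   1.  79.  -3.] | row x 12 [-0.042, -0.0073, -0.0044, 0.0, 0.0, 0.1164]
```

Call:
play_rows(steps=[[[-0.042,-0.0073,-0.0044,0,0,0.1164,0.087],[-0.042,-0.0073,-0.0044,0,0,0.1164,0.087],[-0.042,-0.0073,-0.0044,0,0,0.1164,0.087],[-0.042,-0.0073,-0.0044,0,0,0.1164,0.087],[-0.042,-0.0073,-0.0044,0,0,0.1164,0.087],[-0.042,-0.0073,-0.0044,0,0,0.1164,0.087],[-0.042,-0.0073,-0.0044,0,0,0.1164,0.087],[-0.042,-0.0073,-0.0044,0,0,0.1164,0.087],[-0.042,-0.0073,-0.0044,0,0,0.1164,0.087],[-0.042,-0.0073,-0.0044,0,0,0.1164,0.087],[-0.042,-0.0073,-0.0044,0,0,0.1164,0.087],[-0.042,-0.0073,-0.0044,0,0,0.1164,0.087]]])

```text
time_s: 2.9
tool_pos: [0.4001, 0.198, 0.2496]
tool_rot: [180.0, -0.0, 82.7]
force: [1.3, 0.4, 0.2]
grip_width: 0.0869
grasp_force: 0.0
```

```bash
cat > wm.py <<'E'
import sys
from h import *
# wrist fit: name x0 y0 yaw0
def wfit(n,p0,z0=0,show=None,cam="wrist"):
    c=read_camera(cam)
    if show: cv2.imwrite(show,c["frame"][:,:,::-1])
    P=[q+[0,0,z0] for q in {"cup":CUP,"ref":REF,"car":CAR}[n[:3]]]
    uv=proj(c,[[p0[0],p0[1],.03]])[0]; L=silhouettes(cam,n)
    print(n,uv.round(),[(round(s["p"],2),s["extent"]) for s in L][:3])
    best=[s for s in L if np.hypot((s["extent"][0]+s["extent"][2])/2-uv[0],(s["extent"][1]+s["extent"][3])/2-uv[1])<80]
    if not best: return
    m=best[0]["pixels"].astype(float)
    print(np.round(fit([(c,m)],P,p0)[0],4),"err",round(fit([(c,m)],P,p0)[1],3))
if __name__=="__main__":
    wfit(sys.argv[1],[float(v) for v in sys.argv[2:5]],float(sys.argv[5]),sys.argv[6] if len(sys.argv)>6 else None)
E
python3 wm.py cup_yellow .426 .199 -.15 0 pics/w1.png; python3 plan.py .426 .199 .25 83 1
```

```text
cup_yellow [344. 160.] [(0.94, [316.0, 135.1, 373.3, 195.1])]
[ 0.4242  0.1969 -0.1641] err 0.042
now [0.4007 0.1946 0.2507] [ 1.7992e+02 -7.0000e-02  8.2450e+01] t 3.0 q [-49.  -9.  18. 106.   3.  83. -40.] | row x 1 [0.0077, 0.0245, 0.0008, 0.0014, -0.0013, -0.0097]
```

View pics/w1.png

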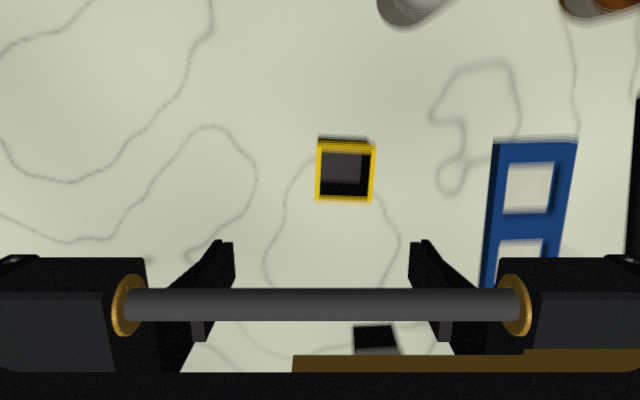

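The wrist view shows the yellow cup at (345,170), with the carrier at the right. The wrist fit agrees with the top camera within 2 mm.

```bash
python3 plan.py .4243 .1975 .11 80.6 5 .4243 .1975 .031 80.6 4
```

```text
now [0.4007 0.1946 0.2507] [ 1.7992e+02 -7.0000e-02  8.2450e+01] t 3.0 q [-49.  -9.  18. 106.   3.  83. -40.] | row x 5 [0.0012, 0.0046, 0.0282, 0.0003, -0.0003, 0.0064]
now [0.4007 0.1946 0.2507] [ 1.7992e+02 -7.0000e-02  8.2450e+01] t 3.0 q [-49.  -9.  18. 106.   3.  83. -40.] | row x 4 [0.0, -0.0, 0.0198, 0.0, 0.0, -0.0]
```

Call:
play_rows(steps=[[[0.0012,0.0046,0.0282,0,0,0.0064,0.087],[0.0012,0.0046,0.0282,0,0,0.0064,0.087],[0.0012,0.0046,0.0282,0,0,0.0064,0.087],[0.0012,0.0046,0.0282,0,0,0.0064,0.087],[0.0012,0.0046,0.0282,0,0,0.0064,0.087],[0,0,0.02,0,0,0,0.087],[0,0,0.02,0,0,0,0.087],[0,0,0.02,0,0,0,0.087],[0,0,0.018,0,0,0,0.087],[0,0,0,0,0,0,0.087],[0,0,0,0,0,0,0.087]]])

```text
time_s: 4.1
tool_pos: [0.4235, 0.2033, 0.0306]
tool_rot: [-180.0, 0.0, 81.2]
force: [0.0, -0.1, 0.6]
grip_width: 0.0869
grasp_force: 0.0
```

Call:
play_rows(steps=[[[0,0,0,0,0,0,0.05],[0,0,0,0,0,0,0.05],[0,0,0,0,0,0,0.05],[0,0,0,0,0,0,0.05],[0,0,0,0,0,0,0.05],[0,0,0,0,0,0,0.05],[0,0,0,0,0,0,0.05],[0,0,0,0,0,0,0.05],[0,0,-0.01,0,0,0,0.05],[0,0,-0.01,0,0,0,0.05],[0,0,-0.02,0,0,0,0.05],[0,0,-0.02,0,0,0,0.05]]], force=25)

```text
time_s: 5.3
tool_pos: [0.4226, 0.2025, 0.091]
tool_rot: [-179.9, 0.1, 81.2]
force: [0.0, -0.6, -2.8]
grip_width: 0.0577
grasp_force: 25.0
```

```bash
python3 plan.py .6 .12 .12 85.3 8
```

```text
now [0.4226 0.2025 0.091 ] [-1.7992e+02  6.0000e-02  8.1180e+01] t 5.3 q [-48.   1.  20. 116.  -0.  63. -37.] | row x 8 [-0.0075, 0.0233, -0.0036, -0.0002, 0.0001, -0.009]
```

```bash
python3 plan.py .6 .0 .24 85.3 10
```

```text
now [0.4226 0.2025 0.091 ] [-1.7992e+02  6.0000e-02  8.1180e+01] t 5.3 q [-48.   1.  20. 116.  -0.  63. -37.] | row x 10 [-0.018, 0.0201, -0.0149, -0.0001, 0.0001, -0.0072]
```

Call:
play_rows(steps=[[[-0.018,0.02,-0.0149,0,0,-0.0072,0.05],[-0.018,0.02,-0.0149,0,0,-0.0072,0.05],[-0.018,0.02,-0.0149,0,0,-0.0072,0.05],[-0.018,0.02,-0.0149,0,0,-0.0072,0.05],[-0.018,0.02,-0.0149,0,0,-0.0072,0.05],[-0.018,0.02,-0.0149,0,0,-0.0072,0.05],[-0.018,0.02,-0.0149,0,0,-0.0072,0.05],[-0.018,0.02,-0.0149,0,0,-0.0072,0.05],[-0.018,0.02,-0.0149,0,0,-0.0072,0.05],[-0.018,0.02,-0.0149,0,0,-0.0072,0.05],[0,0,0,0,0,0,0.05],[0,0,0,0,0,0,0.05]]])

```text
time_s: 6.5
tool_pos: [0.5997, -0.0002, 0.2394]
tool_rot: [-179.9, -0.0, 85.2]
force: [0.7, 1.4, -2.7]
grip_width: 0.0577
grasp_force: 25.0
```

Call:
play_rows(steps=[[[0,0,0,0,0,0,0.05],[0,0,0,0,0,0,0.05],[0,0,0,0,0,0,0.05],[0,0,0,0,0,0,0.05]]])

```text
time_s: 6.9
tool_pos: [0.5998, 0.0008, 0.2392]
tool_rot: [-180.0, -0.0, 85.4]
force: [-0.2, 0.2, -2.7]
grip_width: 0.0579
grasp_force: 25.0
```

```bash
cat > car.py <<'E'
import sys
from h import *
# blue-mask fit of the carrier incl. pockets; occluded part excluded by valid region
def carfit(cam,p0,rows,show=None):
    c=read_camera(cam);f=c["frame"].astype(int)
    blue=((f[:,:,2]-f[:,:,0]>35)&(f[:,:,2]-f[:,:,1]>20)).astype(float)
    if show: cv2.imwrite(show,c["frame"][:,:,::-1])
    v=np.zeros((400,640));v[rows[0]:rows[1]]=1
    B=box(.09,.42,.02);H=[np.array([[a*.031,b*.031+y,.02] for a in(-1,1) for b in(-1,1)]) for y in(-.15,-.05,.05,.15)]
    F=[np.array([[a*.031,b*.031+y,.008] for a in(-1,1) for b in(-1,1)]) for y in(-.15,-.05,.05,.15)]
    def model(p):
        m=render(c,[B],p)
        for h,g in zip(H,F): m=m-np.minimum(render(c,[h],p),render(c,[g],p))
        return m
    fun=lambda p:(np.abs(model(p)-blue)*v).sum()/(blue*v).sum()
    best=None
    for s in(1,-1):
        X=np.vstack([p0]+[np.array(p0)+np.eye(3)[i]*[.006,.006,.05][i]*s for i in range(3)])
        r=minimize(fun,p0,method="Nelder-Mead",options=dict(initial_simplex=X,xatol=1e-4,fatol=1e-4,maxiter=100))
        if best is None or r.fun<best.fun:best=r
    p=best.x;print(cam,np.round(p,4),"err",round(best.fun,3))
    print([np.round([p[0]-y*np.sin(p[2]),p[1]+y*np.cos(p[2])],4).tolist() for y in(-.15,-.05,.05,.15)])
carfit(sys.argv[1],[.638,-.0118,-.083],(int(sys.argv[2]),int(sys.argv[3])),sys.argv[4] if len(sys.argv)>4 else None)
E
python3 car.py top 0 400;python3 car.py wrist 0 230 pics/w2.png; python3 -c "
from cell import *;print(get_obs())"|head -30
```

```text
top [ 0.6357 -0.0109 -0.0863] err 0.919
[[0.6228, -0.1603], [0.6314, -0.0607], [0.64, 0.039], [0.6487, 0.1386]]
wrist [ 0.6367 -0.0108 -0.0848] err 0.194
[[0.624, -0.1603], [0.6325, -0.0606], [0.6409, 0.039], [0.6494, 0.1386]]
{'time_s': 7.0, 'qpos': array([-31.02740624,  12.28590492,  33.66892415,  88.05590736,
        -6.8599438 ,  81.73440935,  -1.63868552]), 'joint_velocities': array([ 0.2137686 ,  0.18814176,  0.04728768, -0.12600701, -0.06227799,
       -0.07669336,  0.15074613]), 'effort': array([-6.82620658e-02, -3.87589753e+01,  4.00914967e+00, -3.23779535e+01,
       -5.92434383e-02,  4.18524176e-02, -8.67981926e-04]), 'tool_pos': array([5.99969192e-01, 3.99469923e-04, 2.39340226e-01]), 'tool_rot': array([-1.79994738e+02, -1.31992932e-02,  8.53381124e+01]), 'force': array([ 0.02456276, -0.80137447, -2.0174173 ]), 'wrist_torque': array([-0.07386638,  0.06584879,  0.02339716]), 'grasp_force': 24.975884776795283, 'grip_width': 0.05773805056439305}
```

View pics/w2.png

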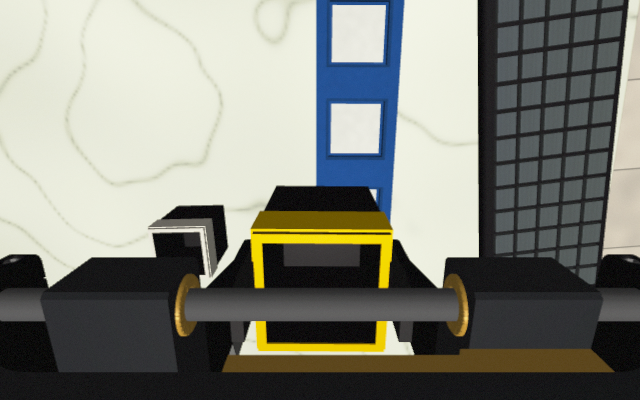

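The wrist view shows pocket squares at (358,33) and (355,128), with the yellow rim in hand at corners (252,234), (392,234), (258,350) and (385,350).

```bash
cat > rim.py <<'E'
import sys
from h import *
def rim(uvs,h):
    "centre of the held rim relative to TCP in tool x (=+y-ish), y ; h= rim height above TCP"
    c=read_camera("wrist");o=get_obs();p=o["tool_pos"];a=np.radians(o["tool_rot"][2])
    W=np.array([ray(c,u,p[2]+h) for u in uvs]);m=W.mean(0);d=m-p[:2]
    print("sides",[round(np.hypot(*(W[i]-W[j])),4) for i,j in((0,1),(1,3),(3,2),(2,0))],"off world",d.round(4),"toolx",round(d@[np.cos(a),np.sin(a)],4),"tooly",round(d@[np.sin(a),-np.cos(a)],4))
rim(eval(sys.argv[1]),float(sys.argv[2]))
E
python3 rim.py "[(252,234),(392,234),(258,350),(385,350)]" .049
python3 - <<'E'
import sys;sys.path.insert(0,".")
from h import *
c=read_camera("wrist");f=c["frame"].astype(int)
y=(f[:,:,0]>150)&(f[:,:,2]<80)&(f[:,:,1]>120)
for r in(230,232,234,236,238,240,244,300,346,348,350,352): 
  x=np.where(y[r])[0]; print(r,len(x),x.min() if len(x) else 0,x.max() if len(x) else 0)
E
```

```text
sides [np.float64(0.0586), np.float64(0.0581), np.float64(0.0592), np.float64(0.0581)] off world [-0.001  -0.0064] toolx -0.0065 tooly -0.0005
230 142 251 392
232 6 251 392
234 87 251 391
236 141 251 391
238 141 251 391
240 142 251 392
244 23 251 392
300 4 177 465
346 128 257 384
348 127 258 384
350 124 259 382
352 0 0 0
```

```bash
python3 plan.py .6499 .1445 .07 85.1 10
```

```text
now [6.001e-01 2.000e-04 2.394e-01] [ 1.800e+02 -1.000e-02  8.532e+01] t 7.1 q [-31.  12.  34.  88.  -7.  82.  -2.] | row x 10 [0.0148, 0.0038, 0.0169, 0.0, -0.0, 0.0004]
```

Call:
play_rows(steps=[[[0.0148,0.0038,0.0169,0,0,0.0004,0.05],[0.0148,0.0038,0.0169,0,0,0.0004,0.05],[0.0148,0.0038,0.0169,0,0,0.0004,0.05],[0.0148,0.0038,0.0169,0,0,0.0004,0.05],[0.0148,0.0038,0.0169,0,0,0.0004,0.05],[0.0148,0.0038,0.0169,0,0,0.0004,0.05],[0.0148,0.0038,0.0169,0,0,0.0004,0.05],[0.0148,0.0038,0.0169,0,0,0.0004,0.05],[0.0148,0.0038,0.0169,0,0,0.0004,0.05],[0.0148,0.0038,0.0169,0,0,0.0004,0.05],[0,0,0,0,0,0,0.05],[0,0,0,0,0,0,0.05]]])

```text
time_s: 8.3
tool_pos: [0.6502, 0.1443, 0.0698]
tool_rot: [-180.0, 0.1, 85.1]
force: [0.0, 0.6, -0.7]
grip_width: 0.0579
grasp_force: 25.0
```

Call:
play_rows(steps=[[[0,0,0,0,0,0,0.05],[0,0,0,0,0,0,0.05]]])

```text
time_s: 8.5
tool_pos: [0.6512, 0.1432, 0.0717]
tool_rot: [179.9, -0.0, 85.0]
force: [-0.1, -0.6, -2.1]
grip_width: 0.0579
grasp_force: 25.0
```

```bash
python3 car.py wrist 0 200; python3 plan.py .6499 .1445 .051 85.1 1
```

```text
wrist [ 0.6363 -0.0139 -0.0863] err 0.051
[[0.6234, -0.1634], [0.632, -0.0637], [0.6406, 0.0359], [0.6492, 0.1355]]
now [0.6511 0.1434 0.0716] [ 1.799e+02 -3.000e-02  8.500e+01] t 8.6 q [-36.  27.  28.  90. -13.  67. -10.] | row x 1 [0.001, -0.0013, 0.0206, 0.0018, -0.0005, -0.0018]
```

Call:
play_rows(steps=[[[-0.001,-0.0015,0.005,0,0,0,0.05],[0,0,0.005,0,0,0,0.05],[0,0,0.005,0,0,0,0.05],[0,0,0.005,0,0,0,0.05],[0,0,0.004,0,0,0,0.05],[0,0,0,0,0,0,0.05],[0,0,0,0,0,0,0.05]]])

```text
time_s: 9.25
tool_pos: [0.6488, 0.1435, 0.0462]
tool_rot: [-180.0, 0.0, 85.1]
force: [0.5, -0.1, -2.6]
grip_width: 0.0581
grasp_force: 25.0
```

Call:
play_rows(steps=[[[0,0,0.003,0,0,0,0.05],[0,0,0.002,0,0,0,0.05],[0,0,0.002,0,0,0,0.05],[0,0,0.001,0,0,0,0.05],[0,0,0,0,0,0,0.05],[0,0,0,0,0,0,0.05]]])

```text
time_s: 9.85
tool_pos: [0.6489, 0.1435, 0.0389]
tool_rot: [180.0, -0.0, 85.1]
force: [-0.9, -0.6, 2.1]
grip_width: 0.0583
grasp_force: 25.0
```

Call:
play_rows(steps=[[[0,0,0,0,0,0,0.087],[0,0,0,0,0,0,0.087],[0,0,0,0,0,0,0.087],[0,0,0,0,0,0,0.087],[0,0,-0.01,0,0,0,0.087],[0,0,-0.02,0,0,0,0.087],[0,0,-0.03,0,0,0,0.087],[0,0,-0.03,0,0,0,0.087],[0,0,-0.03,0,0,0,0.087],[0,0,-0.03,0,0,0,0.087],[0,0,0,0,0,0,0.087],[0,0,0,0,0,0,0.087]]])

```text
time_s: 11.05
tool_pos: [0.6494, 0.1436, 0.1898]
tool_rot: [179.9, -0.1, 85.1]
force: [-0.3, 0.1, -0.6]
grip_width: 0.087
grasp_force: 0.0
```

```bash
python3 plan.py .45 -.14 .25 86 11
```

```text
now [0.6494 0.1436 0.1898] [ 1.7988e+02 -7.0000e-02  8.5080e+01] t 11.1 q [-37.  22.  30.  82. -11.  78. -12.] | row x 11 [-0.0271, -0.016, -0.0055, 0.0002, -0.0001, -0.0015]
```

Call:
play_rows(steps=[[[-0.0271,-0.016,-0.0055,0,0,-0.0015,0.087],[-0.0271,-0.016,-0.0055,0,0,-0.0015,0.087],[-0.0271,-0.016,-0.0055,0,0,-0.0015,0.087],[-0.0271,-0.016,-0.0055,0,0,-0.0015,0.087],[-0.0271,-0.016,-0.0055,0,0,-0.0015,0.087],[-0.0271,-0.016,-0.0055,0,0,-0.0015,0.087],[-0.0271,-0.016,-0.0055,0,0,-0.0015,0.087],[-0.0271,-0.016,-0.0055,0,0,-0.0015,0.087],[-0.0271,-0.016,-0.0055,0,0,-0.0015,0.087],[-0.0271,-0.016,-0.0055,0,0,-0.0015,0.087],[-0.0271,-0.016,-0.0055,0,0,-0.0015,0.087],[0,0,0,0,0,0,0.087]]])

```text
time_s: 12.25
tool_pos: [0.4476, -0.1441, 0.2489]
tool_rot: [-180.0, -0.0, 85.6]
force: [0.3, -0.2, -0.6]
grip_width: 0.0868
grasp_force: 0.0
```

Call:
play_rows(steps=[[[0,0,0,0,0,0,0.087],[0,0,0,0,0,0,0.087],[0,0,0,0,0,0,0.087],[0,0,0,0,0,0,0.087]]])

```text
time_s: 12.65
tool_pos: [0.4502, -0.139, 0.2484]
tool_rot: [-179.9, 0.0, 86.1]
force: [0.6, 0.1, 0.4]
grip_width: 0.0868
grasp_force: 0.0
```

```bash
python3 wm.py cup_white .444 -.0708 -.06 0 ;python3 -c "
from wm import *
wfit('cup_yellow',[.649,.1375,-.085],.008,cam='top'); wfit('cup_white',[.444,-.0708,-.06],0,cam='side')"; python3 car.py wrist 0 200;python3 plan.py .444 -.0708 .031 86 1
```

```text
cup_white [312. 103.] [(0.59, [275.7, 71.2, 341.5, 138.1])]
[ 0.4418 -0.0714 -0.054 ] err 0.076
cup_yellow [265. 155.] [(0.97, [250.0, 139.7, 275.9, 167.8]), (0.4, [242.9, 136.7, 359.9, 180.4])]
[ 0.6501  0.139  -0.1076] err 0.053
cup_white [303. 242.] [(0.76, [290.7, 220.9, 314.5, 254.1])]
[ 0.4459 -0.0693 -0.0467] err 0.063
wrist [ 0.6361 -0.0123 -0.0858] err 0.113
[[0.6233, -0.1618], [0.6318, -0.0621], [0.6404, 0.0375], [0.649, 0.1371]]
now [ 0.45   -0.1398  0.2488] [-180.     -0.     86.04] t 13.0 q [-28.  -8.  39. 104.   5.  82.   6.] | row x 1 [0.0684, -0.0108, 0.2178, -0.0, -0.0, 0.0006]
```

```bash
python3 plan.py .443 -.071 .11 87 6 .443 -.071 .031 87 4
```

```text
now [ 0.45   -0.1398  0.2488] [-180.     -0.     86.04] t 13.0 q [-28.  -8.  39. 104.   5.  82.   6.] | row x 6 [0.0114, -0.0019, 0.0231, -0.0, -0.0, -0.0028]
now [ 0.45   -0.1398  0.2488] [-180.     -0.     86.04] t 13.0 q [-28.  -8.  39. 104.   5.  82.   6.] | row x 4 [-0.0, -0.0, 0.0198, -0.0, 0.0, 0.0]
```

Call:
play_rows(steps=[[[0.0114,-0.0019,0.0231,0,0,-0.0028,0.087],[0.0114,-0.0019,0.0231,0,0,-0.0028,0.087],[0.0114,-0.0019,0.0231,0,0,-0.0028,0.087],[0.0114,-0.0019,0.0231,0,0,-0.0028,0.087],[0.0114,-0.0019,0.0231,0,0,-0.0028,0.087],[0.0114,-0.0019,0.0231,0,0,-0.0028,0.087],[0,0,0.02,0,0,0,0.087],[0,0,0.02,0,0,0,0.087],[0,0,0.02,0,0,0,0.087],[0,0,0.018,0,0,0,0.087],[0,0,0,0,0,0,0.087],[0,0,0,0,0,0,0.087]]])

```text
time_s: 14.2
tool_pos: [0.443, -0.071, 0.0325]
tool_rot: [-180.0, 0.0, 87.0]
force: [0.4, -0.2, 0.7]
grip_width: 0.0869
grasp_force: 0.0
```

Call:
play_rows(steps=[[[0,0,0,0,0,0,0.087],[0,0,0,0,0,0,0.05],[0,0,0,0,0,0,0.05],[0,0,0,0,0,0,0.05],[0,0,0,0,0,0,0.05],[0,0,0,0,0,0,0.05],[0,0,0,0,0,0,0.05],[0,0,0,0,0,0,0.05],[0,0,-0.01,0,0,0,0.05],[0,0,-0.02,0,0,0,0.05],[0,0,-0.03,0,0,0,0.05],[0,0,-0.03,0,0,0,0.05]]])

```text
time_s: 15.4
tool_pos: [0.4422, -0.0711, 0.1233]
tool_rot: [-179.9, 0.0, 87.0]
force: [1.3, -0.7, -1.9]
grip_width: 0.0576
grasp_force: 25.0
```

```bash
python3 plan.py .6318 -.0621 .13 85.1 10
```

```text
now [ 0.4422 -0.0711  0.1233] [-1.7995e+02  2.0000e-02  8.6970e+01] t 15.4 q [-32.  -5.  36. 117.   4.  68.  -0.] | row x 10 [0.0022, 0.0189, -0.0007, -0.0001, 0.0, 0.0033]
```

Call:
play_rows(steps=[[[0.0022,0.0189,-0.0007,0,0,0.0033,0.05],[0.0022,0.0189,-0.0007,0,0,0.0033,0.05],[0.0022,0.0189,-0.0007,0,0,0.0033,0.05],[0.0022,0.0189,-0.0007,0,0,0.0033,0.05],[0.0022,0.0189,-0.0007,0,0,0.0033,0.05],[0.0022,0.0189,-0.0007,0,0,0.0033,0.05],[0.0022,0.0189,-0.0007,0,0,0.0033,0.05],[0.0022,0.0189,-0.0007,0,0,0.0033,0.05],[0.0022,0.0189,-0.0007,0,0,0.0033,0.05],[0.0022,0.0189,-0.0007,0,0,0.0033,0.05],[0,0,0,0,0,0,0.05],[0,0,0,0,0,0,0.05]]])

```text
time_s: 16.6
tool_pos: [0.6322, -0.0618, 0.1289]
tool_rot: [-179.9, 0.0, 85.1]
force: [-0.3, -0.6, -1.3]
grip_width: 0.0576
grasp_force: 25.0
```

Call:
play_rows(steps=[[[0,0,0,0,0,0,0.05],[0,0,0,0,0,0,0.05],[0,0,0,0,0,0,0.05]]])

```text
time_s: 16.9
tool_pos: [0.6324, -0.0616, 0.1295]
tool_rot: [180.0, -0.0, 85.1]
force: [-0.1, 0.7, -1.4]
grip_width: 0.0577
grasp_force: 25.0
```

```bash
python3 car.py wrist 0 200 pics/w3.png
python3 - <<'E'
import cv2,numpy as np
f=cv2.imread("pics/w3.png").astype(int)
w=(f.min(2)>140)&(f.max(2)-f.min(2)<40)
for r in list(range(226,246,2))+list(range(330,356,2)):
  x=np.where(w[r,230:410])[0]+230; print(r,len(x),x.min() if len(x) else 0,x.max() if len(x) else 0)
E
python3 plan.py .6318 -.0621 .05 85.1 1
```

```text
wrist [ 0.6365 -0.0143 -0.0845] err 0.15
[[0.6238, -0.1638], [0.6322, -0.0641], [0.6407, 0.0355], [0.6491, 0.1351]]
226 180 230 409
228 180 230 409
230 139 230 409
232 61 230 409
234 61 230 409
236 61 230 409
238 62 230 409
240 48 230 409
242 45 230 409
244 43 230 409
330 38 248 394
332 148 248 395
334 150 247 396
336 150 247 396
338 152 246 397
340 62 245 397
342 86 233 409
344 86 233 409
346 178 232 409
348 179 231 409
350 179 231 409
352 180 230 409
354 180 230 409
now [ 0.6326 -0.0616  0.1295] [ 1.7999e+02 -3.0000e-02  8.5100e+01] t 16.9 q [-26.  22.  37.  92. -14.  71.   9.] | row x 1 [-0.0006, -0.0007, 0.0795, 0.0001, -0.0005, -0.0]
```

View pics/w3.png

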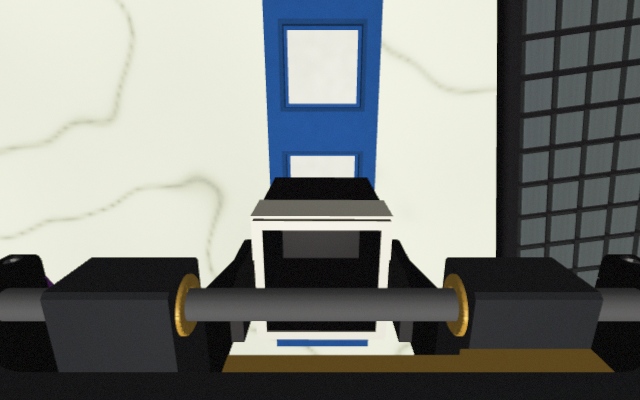

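```bash
python3 - <<'E'
from h import *
c=read_camera("wrist")
print(proj(c,[[.6232,-.1618,.02],[.6318,-.0621,.02],[.6404,.0375,.02],[.649,.1371,.02],[.649,.1371,.088]]).round(), ray(c,(323,65.5),.02))
E
python3 rim.py "[(251,221),(391,221),(259,341),(384,341)]" .048
```

```text
[[ 321.  292.]
 [ 321.  189.]
 [ 321.   65.]
 [ 322.  -87.]
 [ 322. -150.]] [0.64170949 0.0372403 ]
sides [np.float64(0.0584), np.float64(0.0594), np.float64(0.0582), np.float64(0.0594)] off world [-0.0009 -0.0018] toolx -0.0018 tooly -0.0007
```

The white rim is at rows 221–341, columns 251–391. The next empty pocket at (323,65) agrees with my carrier pose.

Call:
play_rows(steps=[[[0,0,0.02,0,0,0,0.05],[0,0,0.02,0,0,0,0.05],[0,0,0.02,0,0,0,0.05],[0,0,0.01,0,0,0,0.05],[0,0,0.005,0,0,0,0.05],[0,0,0.005,0,0,0,0.05],[0,0,0,0,0,0,0.05],[0,0,0,0,0,0,0.05]]])

```text
time_s: 17.85
tool_pos: [0.6335, -0.0617, 0.05]
tool_rot: [179.9, -0.0, 85.1]
force: [0.3, 0.2, -0.6]
grip_width: 0.0578
grasp_force: 25.0
```

Call:
play_rows(steps=[[[0,0,0.003,0,0,0,0.05],[0,0,0.003,0,0,0,0.05],[0,0,0.002,0,0,0,0.05],[0,0,0.001,0,0,0,0.05],[0,0,0,0,0,0,0.05],[0,0,0,0,0,0,0.05]]])

```text
time_s: 18.45
tool_pos: [0.6329, -0.0616, 0.0404]
tool_rot: [-180.0, -0.0, 85.1]
force: [-0.7, 0.1, 1.2]
grip_width: 0.0577
grasp_force: 25.0
```

Call:
play_rows(steps=[[[0,0,0,0,0,0,0.087],[0,0,0,0,0,0,0.087],[0,0,0,0,0,0,0.087],[0,0,0,0,0,0,0.087],[0,0,-0.01,0,0,0,0.087],[0,0,-0.02,0,0,0,0.087],[0,0,-0.03,0,0,0,0.087],[0,0,-0.03,0,0,0,0.087],[0,0,-0.03,0,0,0,0.087],[0,0,-0.03,0,0,0,0.087],[0,0,0,0,0,0,0.087],[0,0,0,0,0,0,0.087]]])

```text
time_s: 19.65
tool_pos: [0.6335, -0.0619, 0.1916]
tool_rot: [179.9, -0.0, 85.1]
force: [0.1, 0.2, -0.0]
grip_width: 0.0873
grasp_force: 0.0
```

```bash
python3 plan.py .45 -.25 .24 90 9
```

```text
now [ 0.6335 -0.0619  0.1916] [ 1.7987e+02 -3.0000e-02  8.5090e+01] t 19.6 q [-27.  19.  38.  87. -12.  78.   7.] | row x 9 [-0.0219, -0.0194, -0.0054, 0.0003, -0.0, -0.0095]
```

Call:
play_rows(steps=[[[-0.0219,-0.0194,-0.0054,0,0,-0.0095,0.087],[-0.0219,-0.0194,-0.0054,0,0,-0.0095,0.087],[-0.0219,-0.0194,-0.0054,0,0,-0.0095,0.087],[-0.0219,-0.0194,-0.0054,0,0,-0.0095,0.087],[-0.0219,-0.0194,-0.0054,0,0,-0.0095,0.087],[-0.0219,-0.0194,-0.0054,0,0,-0.0095,0.087],[-0.0219,-0.0194,-0.0054,0,0,-0.0095,0.087],[-0.0219,-0.0194,-0.0054,0,0,-0.0095,0.087],[-0.0219,-0.0194,-0.0054,0,0,-0.0095,0.087],[0,0,0,0,0,0,0.087],[0,0,0,0,0,0,0.087],[0,0,0,0,0,0,0.087]]])

```text
time_s: 20.85
tool_pos: [0.4495, -0.2489, 0.238]
tool_rot: [-179.9, -0.0, 90.1]
force: [-0.5, 0.3, 0.6]
grip_width: 0.087
grasp_force: 0.0
```

Call:
play_rows(steps=[[[0,0,0,0,0,0,0.087],[0,0,0,0,0,0,0.087]]])

```text
time_s: 21.05
tool_pos: [0.4496, -0.2493, 0.2384]
tool_rot: [-179.9, 0.0, 90.1]
force: [-0.2, -0.9, -0.5]
grip_width: 0.0871
grasp_force: 0.0
```

```bash
python3 wm.py reference .4455 -.202 .05 0 pics/w4.png;python3 -c "
from wm import *
wfit('reference',[.4455,-.202,.05],0,cam='top')
wfit('cup_white',[.6322,-.0625,-.085],.008,cam='top')
wfit('cup_yellow',[.649,.1375,-.085],.008,cam='top')"; python3 plan.py .446 -.202 .10 92 6
```

```text
reference [318. 123.] [(0.94, [155.8, 22.8, 250.8, 109.1]), (0.88, [285.8, 96.0, 349.9, 157.6])]
[ 0.4443 -0.203   0.0916] err 0.021
reference [376. 223.] [(0.95, [346.0, 250.7, 371.3, 274.4]), (0.76, [365.8, 214.8, 387.8, 234.9])]
[ 0.3288 -0.1464  2.0459] err 0.105
cup_white [330. 162.] [(0.68, [316.3, 146.0, 341.1, 172.4]), (0.54, [364.1, 214.1, 386.8, 231.7])]
[ 0.6334 -0.0617 -0.0948] err 0.059
cup_yellow [265. 155.] [(0.72, [251.4, 139.4, 276.0, 165.0])]
[ 0.6484  0.1393 -0.1246] err 0.072
now [ 0.4493 -0.2502  0.2388] [180.  -0.  90.] t 21.4 q [-19.  -1.  46. 100.   0.  81.  26.] | row x 6 [0.008, -0.0004, 0.0231, 0.0, -0.0, -0.0058]
```

View pics/w4.png

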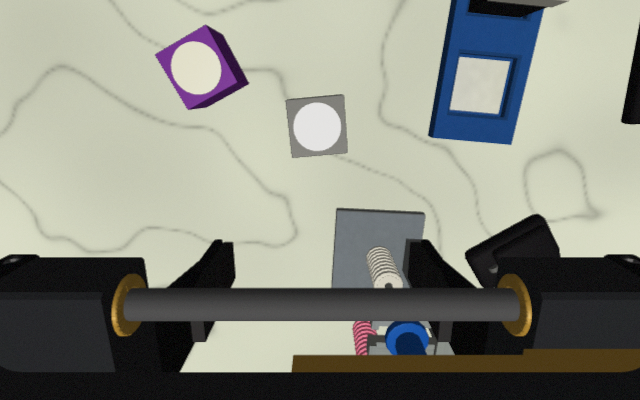

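The grey reference is at (318,126), with the stand base and brush at lower centre and one empty pocket at (482,85).

```bash
python3 plan.py .4443 -.203 .09 95.2 7 .4443 -.203 .021 95.2 4
```

```text
now [ 0.4493 -0.2502  0.2388] [180.  -0.  90.] t 21.4 q [-19.  -1.  46. 100.   0.  81.  26.] | row x 7 [0.0068, -0.0004, 0.0213, 0.0, -0.0, -0.013]
now [ 0.4493 -0.2502  0.2388] [180.  -0.  90.] t 21.4 q [-19.  -1.  46. 100.   0.  81.  26.] | row x 4 [0.0, -0.0, 0.0172, -0.0, -0.0, 0.0]
```

Call:
play_rows(steps=[[[0.0068,-0.0004,0.0213,0,0,-0.013,0.087],[0.0068,-0.0004,0.0213,0,0,-0.013,0.087],[0.0068,-0.0004,0.0213,0,0,-0.013,0.087],[0.0068,-0.0004,0.0213,0,0,-0.013,0.087],[0.0068,-0.0004,0.0213,0,0,-0.013,0.087],[0.0068,-0.0004,0.0213,0,0,-0.013,0.087],[0.0068,-0.0004,0.0213,0,0,-0.013,0.087],[0,0,0.0172,0,0,0,0.087],[0,0,0.0172,0,0,0,0.087],[0,0,0.0172,0,0,0,0.087],[0,0,0.0172,0,0,0,0.087],[0,0,0,0,0,0,0.087]]])

```text
time_s: 22.65
tool_pos: [0.4427, -0.2022, 0.0191]
tool_rot: [-179.8, -0.0, 95.2]
force: [-1.1, 0.2, 0.1]
grip_width: 0.0869
grasp_force: 0.0
```

Call:
play_rows(steps=[[[0,0,0,0,0,0,0.087],[0,0,0,0,0,0,0.05],[0,0,0,0,0,0,0.05],[0,0,0,0,0,0,0.05],[0,0,0,0,0,0,0.05],[0,0,0,0,0,0,0.05],[0,0,0,0,0,0,0.05],[0,0,0,0,0,0,0.05],[0,0,-0.01,0,0,0,0.05],[0,0,-0.02,0,0,0,0.05],[0,0,-0.03,0,0,0,0.05],[0,0,-0.04,0,0,0,0.05]]], force=35)

```text
time_s: 23.85
tool_pos: [0.4421, -0.2022, 0.1203]
tool_rot: [-179.7, -0.1, 95.2]
force: [1.4, 0.8, -4.3]
grip_width: 0.0577
grasp_force: 35.0
```

```bash
python3 plan.py .624 -.1615 .13 85.1 10
```

```text
now [ 0.4421 -0.2022  0.1203] [-1.797e+02 -5.000e-02  9.518e+01] t 23.9 q [-22.   1.  44. 113.  -1.  67.  28.] | row x 10 [0.0039, 0.0183, -0.001, -0.0005, -0.0, 0.0176]
```

Call:
play_rows(steps=[[[0.0039,0.0183,-0.001,-0.0005,0,0.0176,0.05],[0.0039,0.0183,-0.001,-0.0005,0,0.0176,0.05],[0.0039,0.0183,-0.001,-0.0005,0,0.0176,0.05],[0.0039,0.0183,-0.001,-0.0005,0,0.0176,0.05],[0.0039,0.0183,-0.001,-0.0005,0,0.0176,0.05],[0.0039,0.0183,-0.001,-0.0005,0,0.0176,0.05],[0.0039,0.0183,-0.001,-0.0005,0,0.0176,0.05],[0.0039,0.0183,-0.001,-0.0005,0,0.0176,0.05],[0.0039,0.0183,-0.001,-0.0005,0,0.0176,0.05],[0.0039,0.0183,-0.001,-0.0005,0,0.0176,0.05],[0,0,0,0,0,0,0.05],[0,0,0,0,0,0,0.05]]])

```text
time_s: 25.05
tool_pos: [0.6258, -0.1615, 0.1305]
tool_rot: [179.9, 0.0, 85.2]
force: [-0.3, -1.0, -3.9]
grip_width: 0.0578
grasp_force: 35.0
```

Call:
play_rows(steps=[[[0,0,0,0,0,0,0.05],[0,0,0,0,0,0,0.05]]])

```text
time_s: 25.25
tool_pos: [0.6259, -0.162, 0.1313]
tool_rot: [179.8, -0.0, 85.1]
force: [-0.5, 0.9, -4.6]
grip_width: 0.0573
grasp_force: 35.0
```

Run:
```python
from h import *
c=read_camera("wrist");f=c["frame"];cv2.imwrite("pics/w5.png",f[:,:,::-1])
p=get_obs()["tool_pos"];print(p,get_obs()["tool_rot"])
for s in silhouettes("wrist","reference")[:2]:print(s["p"],s["extent"])
print(proj(c,[[p[0],p[1]+.029,p[2]+.04],[p[0],p[1]-.029,p[2]+.04]]))
```

```text
[ 0.62612169 -0.16192574  0.13144695] [ 1.79733527e+02 -4.71447843e-02  8.50906254e+01]
0.98 [256.4, 182.9, 389.0, 329.3]
0.92 [2.5, 154.9, 46.0, 234.7]
[[317.99585318 212.29061132]
 [328.47422727 325.45038085]]
```

View pics/w5.png

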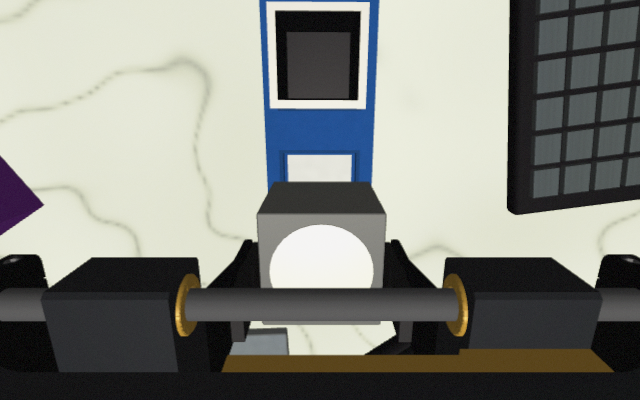

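Call:
play_rows(steps=[[[0,-0.002,0.02,0.0025,0,0,0.05],[0,0,0.02,0.002,0,0,0.05],[0,0,0.02,0,0,0,0.05],[0,0,0.018,0,0,0,0.05],[0,0,0.01,0,0,0,0.05],[0,0,0,0,0,0,0.05],[0,0,0,0,0,0,0.05],[0,0,0,0,0,0,0.05]]])

```text
time_s: 26.15
tool_pos: [0.626, -0.1618, 0.0447]
tool_rot: [179.8, -0.0, 85.1]
force: [0.1, -0.1, -3.6]
grip_width: 0.0574
grasp_force: 35.0
```

Call:
play_rows(steps=[[[0,0,0.005,0,0,0,0.05],[0,0,0.003,0,0,0,0.05],[0,0,0.003,0,0,0,0.05],[0,0,0.002,0,0,0,0.05],[0,0,0.001,0,0,0,0.05],[0,0,0,0,0,0,0.05],[0,0,0,0,0,0,0.05]]])

```text
time_s: 26.85
tool_pos: [0.6252, -0.1615, 0.0294]
tool_rot: [180.0, -0.0, 85.1]
force: [-0.4, -0.0, -4.6]
grip_width: 0.0576
grasp_force: 35.0
```

Call:
play_rows(steps=[[[0,0,0.001,0,0,0,0.05],[0,0,0.001,0,0,0,0.05],[0,0,0,0,0,0,0.05],[0,0,0,0,0,0,0.05]]])

```text
time_s: 27.25
tool_pos: [0.6253, -0.1615, 0.0293]
tool_rot: [179.9, -0.1, 85.1]
force: [-3.9, 1.4, 7.5]
grip_width: 0.0578
grasp_force: 35.0
```

Call:
play_rows(steps=[[[0,0,0,0,0,0,0.087],[0,0,0,0,0,0,0.087],[0,0,0,0,0,0,0.087],[0,0,0,0,0,0,0.087],[0,0,-0.01,0,0,0,0.087],[0,0,-0.03,0,0,0,0.087],[0,0,-0.05,0,0,0,0.087],[0,0,-0.05,0,0,0,0.087],[0,0,-0.05,0,0,0,0.087],[0,0,-0.05,0,0,0,0.087],[0,0,-0.05,0,0,0,0.087],[0,0,0,0,0,0,0.087]]])

```text
time_s: 28.45
tool_pos: [0.6275, -0.1635, 0.3264]
tool_rot: [179.2, 0.1, 85.1]
force: [0.4, 0.0, -0.3]
grip_width: 0.087
grasp_force: 0.0
```

```bash
python3 - <<'E'
from h import *
c=read_camera("top");cv2.imwrite("pics/top1.png",c["frame"][:,:,::-1])
K=[(574,183),(572,260),(653,265)]
W=[ray(c,((u+.5)/2.2-.5+150,(v+.5)/2.2-.5+100),.012) for u,v in K]
d1=W[0]-W[1];d2=W[1]-W[2];print(np.round(W,4).tolist(),np.hypot(*d1),np.hypot(*d2),np.degrees(np.arctan2(d1[1],d1[0])),np.degrees(np.arctan2(d2[1],d2[0]))-90, "centre",(W[0]+W[2])/2)
cv2.imwrite("pics/stand.png",cv2.resize(c["frame"][155:235,395:510,::-1],None,fx=6,fy=6,interpolation=cv2.INTER_CUBIC))
E
python3 plan.py .5225 -.363 .36 90 11
```

```text
[[0.5741, -0.309], [0.4663, -0.3047], [0.4613, -0.4158]] 0.1079227779774501 0.11127989241610486 -2.2827004067239596 -2.583962751350711 centre [ 0.51771935 -0.36241367]
now [ 0.6264 -0.163   0.3224] [1.795e+02 4.000e-02 8.509e+01] t 28.5 q [-20.  19.  44.  73. -13.  92.  17.] | row x 11 [-0.0186, -0.0086, -0.0035, 0.0008, 0.0001, -0.0078]
```

View pics/stand.png

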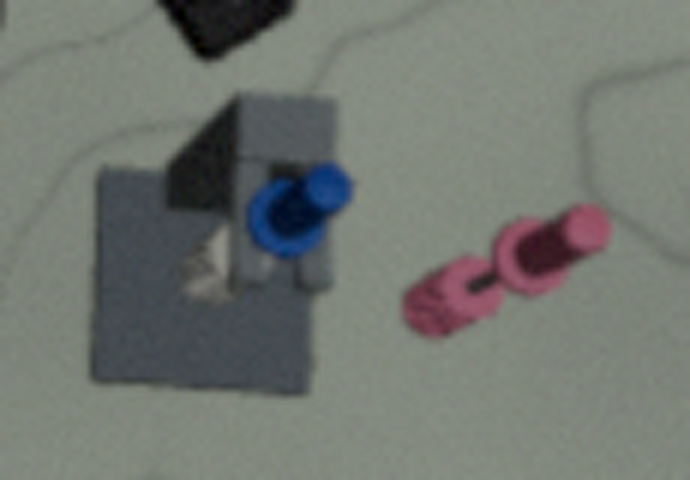

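The picture shows the stand's base at left with the blue brush in the fork. The fork opens downward (world -x), and the stand's yaw is about -2.5°.

```bash
python3 plan.py .521 -.363 .34 87.5 8 .521 -.363 .203 87.5 5
```

```text
now [ 0.6264 -0.163   0.3224] [1.795e+02 4.000e-02 8.509e+01] t 28.5 q [-20.  19.  44.  73. -13.  92.  17.] | row x 8 [-0.0258, -0.0115, -0.0022, 0.0011, 0.0001, -0.0052]
now [ 0.6264 -0.163   0.3224] [1.795e+02 4.000e-02 8.509e+01] t 28.5 q [-20.  19.  44.  73. -13.  92.  17.] | row x 5 [0.0, 0.0, 0.0274, 0.0, -0.0, -0.0]
```

Call:
play_rows(steps=[[[-0.0258,-0.0115,-0.0022,0,0,-0.0052,0.087],[-0.0258,-0.0115,-0.0022,0,0,-0.0052,0.087],[-0.0258,-0.0115,-0.0022,0,0,-0.0052,0.087],[-0.0258,-0.0115,-0.0022,0,0,-0.0052,0.087],[-0.0258,-0.0115,-0.0022,0,0,-0.0052,0.087],[-0.0258,-0.0115,-0.0022,0,0,-0.0052,0.087],[-0.0258,-0.0115,-0.0022,0,0,-0.0052,0.087],[-0.0258,-0.0115,-0.0022,0,0,-0.0052,0.087],[0,0,0,0,0,0,0.087],[0,0,0,0,0,0,0.087],[0,0,0,0,0,0,0.087],[0,0,0,0,0,0,0.087]]])

```text
time_s: 29.7
tool_pos: [0.5203, -0.3597, 0.3342]
tool_rot: [180.0, -0.1, 87.7]
force: [0.9, 0.5, -0.1]
grip_width: 0.087
grasp_force: 0.0
```

```bash
python3 - <<'E'
from h import *
c=read_camera("wrist");f=c["frame"];cv2.imwrite("pics/w6.png",f[:,:,::-1])
print(proj(c,[[.521,-.363,.252],[.521,-.363,.18]]))
E
python3 plan.py .521 -.363 .203 87.5 6
```

```text
[[323.12524412 201.47589403]
 [322.75977525 180.16274554]]
now [ 0.5202 -0.3599  0.3344] [ 1.7999e+02 -7.0000e-02  8.7650e+01] t 29.8 q [ -3.  19.  48.  74. -14.  94.  40.] | row x 6 [-0.0005, 0.0002, 0.0219, 0.0, -0.0002, 0.0004]
```

View pics/w6.png

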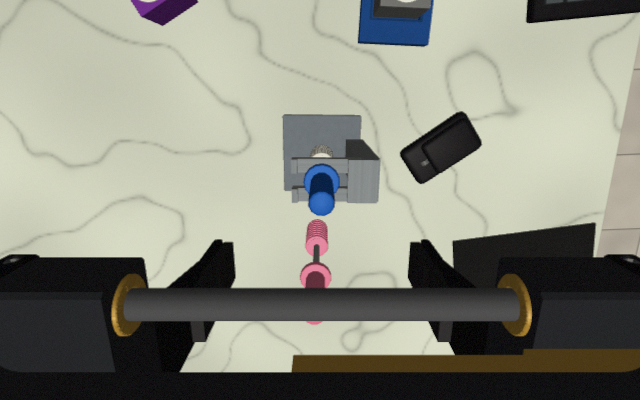

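The wrist view shows the handle top at (321,203), within 2 px of prediction, and the stand square to the tool.

Call:
play_rows(steps=[[[-0.0005,-0.0002,0.0219,0,0,0,0.087],[-0.0005,-0.0002,0.0219,0,0,0,0.087],[-0.0005,-0.0002,0.0219,0,0,0,0.087],[-0.0005,-0.0002,0.0219,0,0,0,0.087],[-0.0005,-0.0002,0.0219,0,0,0,0.087],[-0.0005,-0.0002,0.0219,0,0,0,0.087],[0,0,0,0,0,0,0.087],[0,0,0,0,0,0,0.087],[0,0,0,0,0,0,0.087]]])

```text
time_s: 30.65
tool_pos: [0.5189, -0.3645, 0.2049]
tool_rot: [179.9, 0.0, 87.5]
force: [0.3, -0.4, 0.4]
grip_width: 0.0869
grasp_force: 0.0
```

Call:
play_rows(steps=[[[0,0,0,0,0,0,0.01],[0,0,0,0,0,0,0.01],[0,0,0,0,0,0,0.01],[0,0,0,0,0,0,0.01],[0,0,0,0,0,0,0.01],[0,0,0,0,0,0,0.01],[0,0,0,0,0,0,0.01],[0,0,0,0,0,0,0.01],[0,0,0,0,0,0,0.01],[0,0,0,0,0,0,0.01],[0,0,0,0,0,0,0.01],[0,0,0,0,0,0,0.01]]], force=20)

```text
time_s: 31.85
tool_pos: [0.5181, -0.3642, 0.2034]
tool_rot: [180.0, -0.0, 87.5]
force: [0.6, -0.2, -0.4]
grip_width: 0.0217
grasp_force: 19.9
```

Call:
play_rows(steps=[[[0,0,-0.005,0,0,0,0.01],[0,0,-0.01,0,0,0,0.01],[0,0,-0.005,0,0,0,0.01],[0,0,0,0,0,0,0.01],[0,-0.01,0,0,0,0,0.01],[0,-0.015,0,0,0,0,0.01],[0,-0.015,0,0,0,0,0.01],[0,-0.015,0,0,0,0,0.01],[0,-0.015,0,0,0,0,0.01],[0,-0.01,0,0,0,0,0.01],[0,0,0,0,0,0,0.01],[0,0,0,0,0,0,0.01]]])

```text
time_s: 33.05
tool_pos: [0.4385, -0.3605, 0.2234]
tool_rot: [179.9, -0.1, 87.5]
force: [0.2, -0.6, -0.3]
grip_width: 0.0213
grasp_force: 19.9
```

Call:
play_rows(steps=[[[0,0,-0.02,0,0,0,0.01],[0,0,-0.03,0,0,0,0.01],[0,0,-0.03,0,0,0,0.01],[0,0,-0.03,0,0,0,0.01],[0,0,-0.02,0,0,0,0.01],[0,0,0,0,0,0,0.01],[0,0,0,0,0,0,0.01],[0,0,0,0,0,0,0.01]]])

```text
time_s: 33.85
tool_pos: [0.438, -0.3602, 0.3517]
tool_rot: [-179.9, -0.1, 87.5]
force: [0.7, 0.7, -1.1]
grip_width: 0.0213
grasp_force: 19.9
```

```bash
python3 - <<'E'
from h import *
c=read_camera("side");t=read_camera("top")
cv2.imwrite("pics/s2.png",cv2.resize(c["frame"][60:360,180:480,::-1],(600,600)))
p=get_obs()["tool_pos"];P=[q+[0,0,p[2]-.1814] for q in BR]
for s in silhouettes("side","brush")[:3]:
    e=s["extent"];print(s["p"],e)
    print(fit([(c,s["pixels"].astype(float))],P,[p[0],p[1],0],yaw=False))
print(p)
E
python3 plan.py .632 -.061 .355 87.5 11
```

```text
0.72 [325.4, 195.7, 336.6, 279.5]
(array([ 0.44242752, -0.35786177]), np.float64(0.12666755189660514))
0.68 [369.8, 289.6, 389.0, 362.9]
(array([0.95054791, 2.28998783]), np.float64(1.0))
[ 0.43783697 -0.36033248  0.35195048]
now [ 0.4378 -0.3604  0.3522] [-1.7993e+02 -8.0000e-02  8.7520e+01] t 34.0 q [-7.  8. 51. 81. -6. 94. 40.] | row x 11 [0.028, 0.0165, -0.0002, -0.0001, -0.0001, 0.0]
```

View pics/s2.png

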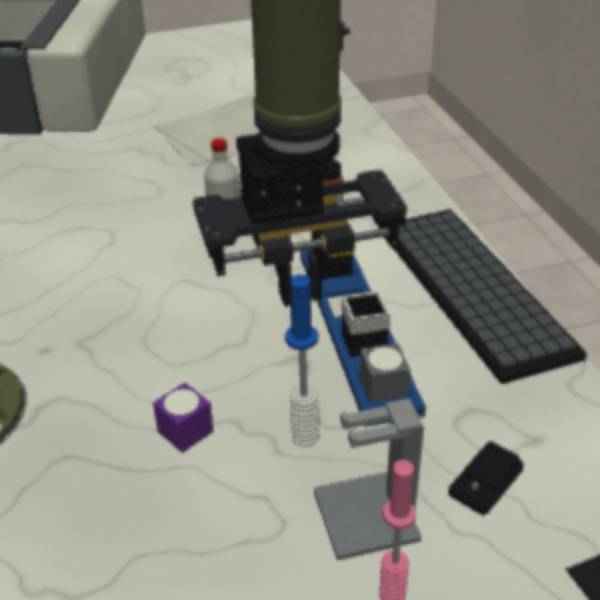

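The side view shows the brush held upright at (300,360). White cup and block sit flat in the carrier.

Call:
play_rows(steps=[[[0.015,0,-0.02,0,0,0,0.01],[0.033,0.013,0,0,0,0,0.01],[0.029,0.017,0,0,0,0,0.01],[0.029,0.019,0,0,0,0,0.01],[0.029,0.019,0,0,0,0,0.01],[0.029,0.019,0,0,0,0,0.01],[0.029,0.019,0,0,0,0,0.01],[0.029,0.019,0,0,0,0,0.01],[0.029,0.019,0,0,0,0,0.01],[0.029,0.019,0,0,0,0,0.01],[0.028,0.0185,0,0,0,0,0.01],[0,0,0,0,0,0,0.01]]])

```text
time_s: 35.2
tool_pos: [0.635, -0.0539, 0.371]
tool_rot: [-179.9, -0.1, 88.0]
force: [0.8, 0.8, -1.7]
grip_width: 0.0217
grasp_force: 19.9
```

Call:
play_rows(steps=[[[0,0,0,0,0,0,0.01],[0,0,0,0,0,0,0.01],[0,0,0,0,0,0,0.01]]])

```text
time_s: 35.5
tool_pos: [0.6321, -0.0627, 0.374]
tool_rot: [179.9, -0.0, 87.4]
force: [1.4, 0.0, -0.3]
grip_width: 0.0211
grasp_force: 19.9
```

```bash
python3 - <<'E'
from h import *
from wm import wfit
c=read_camera("side");t=read_camera("top")
p=get_obs()["tool_pos"];P=[q+[0,0,p[2]-.1814] for q in BR]
for s in silhouettes("side","brush")[:2]:
    print(s["p"],s["extent"],fit([(c,s["pixels"].astype(float))],P,[p[0],p[1],0],yaw=False))
wfit("cup_white",[.6328,-.0625,-.085],.008,cam="side");wfit("cup_yellow",[.649,.138,-.085],.008,cam="side");wfit("reference",[.624,-.162,-.085],.008,cam="side")
E
python3 plan.py .632 -.062 .3 87.5 1
```

```text
0.76 [367.6, 288.5, 385.0, 360.4] (array([1.14497378, 2.58804983]), np.float64(1.0))
0.59 [363.2, 106.2, 370.0, 184.4] (array([ 0.63793728, -0.05941497]), np.float64(0.15307255230400366))
cup_white [361. 227.] [(0.72, [352.1, 206.4, 374.8, 234.2]), (0.72, [405.7, 277.4, 443.4, 317.6]), (0.54, [335.0, 171.6, 357.8, 199.2])]
[ 0.6393 -0.0569 -0.1254] err 0.178
cup_yellow [345. 190.] [(0.69, [338.0, 171.9, 358.7, 198.5])]
[ 0.6543  0.1455 -0.0756] err 0.086
reference [371. 249.] [(0.73, [360.2, 231.3, 382.0, 260.2])]
[ 0.6295 -0.1561 -0.0966] err 0.081
now [ 0.6327 -0.0611  0.3737] [ 1.7996e+02 -3.0000e-02  8.7510e+01] t 36.0 q [-25.  18.  39.  68. -11.  98.   8.] | row x 1 [-0.001, -0.0007, 0.0737, 0.0006, -0.0006, 0.0002]
```

Call:
play_rows(steps=[[[0,0,0.02,0,0,0,0.01],[0,0,0.03,0,0,0,0.01],[0,0,0.03,0,0,0,0.01],[0,0,0.01,0,0,0,0.01],[0,0,0.01,0,0,0,0.01],[0,0,0.02,0,0,0,0.01],[0,0,0.02,0,0,0,0.01],[0,0,0.02,0,0,0,0.01],[0,0,0.014,0,0,0,0.01],[0,0,0,0,0,0,0.01],[0,0,0,0,0,0,0.01],[0,0,0,0,0,0,0.01]]])

```text
time_s: 37.15
tool_pos: [0.6337, -0.0612, 0.2012]
tool_rot: [179.8, -0.0, 87.5]
force: [-0.3, -0.5, -1.4]
grip_width: 0.0212
grasp_force: 19.9
```

Call:
play_rows(steps=[[[0,0,-0.02,0,0,0,0.01],[0,0,-0.03,0,0,0,0.01],[0,0,-0.018,0,0,0,0.01],[0,0,0,0,0,0,0.01],[0,0,0,0,0,0,0.01],[0,0,0,0,0,0,0.01],[0,0,0.018,0,0,0,0.01],[0,0,0.03,0,0,0,0.01],[0,0,0.02,0,0,0,0.01],[0,0,0,0,0,0,0.01],[0,0,0,0,0,0,0.01],[0,0,0,0,0,0,0.01]]])

```text
time_s: 38.35
tool_pos: [0.6334, -0.0611, 0.2007]
tool_rot: [179.9, -0.0, 87.5]
force: [0.5, 0.6, -0.4]
grip_width: 0.0211
grasp_force: 19.9
```

Call:
play_rows(steps=[[[0,0,-0.01,0,0,0,0.01],[0,0,-0.03,0,0,0,0.01],[0,0,-0.04,0,0,0,0.01],[0,0,-0.04,0,0,0,0.01],[0,0,-0.04,0,0,0,0.01],[0,0,-0.01,0,0,0,0.01],[0,0,0,0,0,0,0.01],[0,0,0,0,0,0,0.01],[0,0,0,0,0,0,0.01]]])

```text
time_s: 39.25
tool_pos: [0.6321, -0.0607, 0.3678]
tool_rot: [-179.9, -0.0, 87.5]
force: [0.1, 0.3, -0.2]
grip_width: 0.0214
grasp_force: 19.9
```

```bash
python3 plan.py .6485 .138 .37 87.5 8
python3 - <<'E'
from wm import *
wfit("cup_white",[.6328,-.0625,-.085],.008,cam="side");wfit("cup_yellow",[.649,.138,-.085],.008,cam="side")
E
```

```text
now [ 0.6321 -0.0607  0.3678] [-1.7986e+02 -4.0000e-02  8.7520e+01] t 39.2 q [-25.  18.  39.  69. -11.  97.   8.] | row x 8 [0.0249, 0.001, -0.0003, -0.0003, -0.0001, 0.0]
cup_white [361. 227.] [(0.89, [354.6, 206.0, 373.7, 237.9]), (0.5, [329.6, 186.3, 390.2, 267.5]), (0.43, [337.1, 171.4, 357.0, 199.8])]
[ 0.6396 -0.0575 -0.1041] err 0.169
cup_yellow [345. 190.] [(0.76, [335.2, 171.9, 357.2, 198.0])]
[ 0.6541  0.149  -0.1341] err 0.136
```

Call:
play_rows(steps=[[[0.025,0.001,0,0,0,0,0.01],[0.025,0.001,0,0,0,0,0.01],[0.025,0.001,0,0,0,0,0.01],[0.025,0.001,0,0,0,0,0.01],[0.025,0.001,0,0,0,0,0.01],[0.025,0.001,0,0,0,0,0.01],[0.025,0.001,0,0,0,0,0.01],[0.025,0.001,0,0,0,0,0.01],[0,0,0,0,0,0,0.01],[0,0,0,0,0,0,0.01],[0,0,0,0,0,0,0.01],[0,0,0,0,0,0,0.01]]])

```text
time_s: 40.65
tool_pos: [0.6495, 0.1368, 0.3699]
tool_rot: [180.0, -0.0, 87.4]
force: [0.4, -0.4, -0.2]
grip_width: 0.0214
grasp_force: 19.9
```

Call:
play_rows(steps=[[[0,0,0.02,0,0,0,0.01],[0,0,0.03,0,0,0,0.01],[0,0,0.025,0,0,0,0.01],[0,0,0,0,0,0,0.01],[0,0,0,0,0,0,0.01],[0,0,0,0,0,0,0.01]]])

```text
time_s: 41.25
tool_pos: [0.6503, 0.138, 0.2968]
tool_rot: [179.8, -0.1, 87.5]
force: [0.5, -0.3, -1.0]
grip_width: 0.0213
grasp_force: 19.9
```

Run:
```python
from h import *
c=read_camera("side")
p=get_obs()["tool_pos"]; print(p)
P=[q+[0,0,p[2]-.1814] for q in BR]
for s in silhouettes("side","brush")[:3]:
    print(s["p"],s["extent"],fit([(c,s["pixels"].astype(float))],P,[p[0],p[1],0],yaw=False))
cv2.imwrite("pics/s3.png",cv2.resize(c["frame"][90:250,280:440,::-1],(600,600)))
```

```text
[0.65040708 0.13816256 0.29686726]
0.97 [368.1, 288.7, 385.8, 363.3] (array([-0.81871792,  3.33416256]), np.float64(1.0))
0.79 [343.8, 102.5, 352.3, 172.1] (array([0.65741844, 0.1468537 ]), np.float64(0.30259753385890437))
0.46 [350.5, 204.8, 374.5, 237.1] (array([-0.81871792,  3.33416256]), np.float64(1.0))
```

View pics/s3.png

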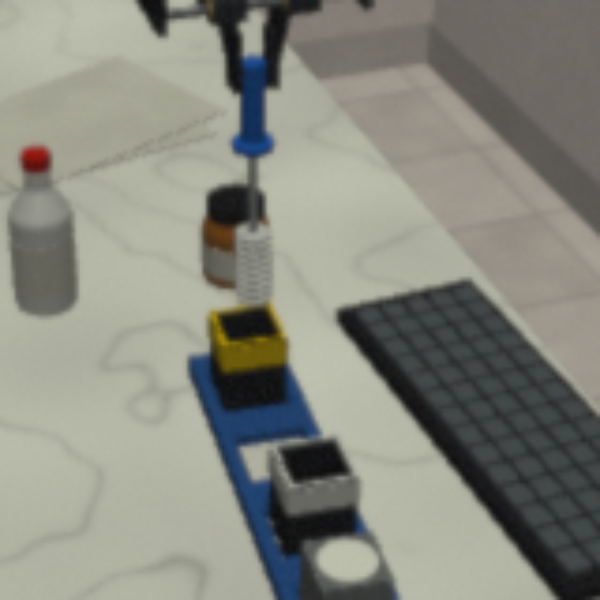

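The brush tip at (255,300) is over the yellow mouth at (248,325) and aligned with it. Lower it.

Call:
play_rows(steps=[[[0,0,0.01,0,0,0,0.01],[0,0,0.015,0,0,0,0.01],[0,0,0.015,0,0,0,0.01],[0,0,0.02,0,0,0,0.01],[0,0,0.02,0,0,0,0.01],[0,0,0.016,0,0,0,0.01],[0,0,0,0,0,0,0.01],[0,0,0,0,0,0,0.01],[0,0,0,0,0,0,0.01],[0,0,0,0,0,0,0.01]]])

```text
time_s: 42.35
tool_pos: [0.6501, 0.1386, 0.1998]
tool_rot: [179.9, -0.1, 87.5]
force: [-0.5, -0.3, -1.5]
grip_width: 0.0214
grasp_force: 19.9
```

Call:
play_rows(steps=[[[0,0,-0.02,0,0,0,0.01],[0,0,-0.03,0,0,0,0.01],[0,0,-0.018,0,0,0,0.01],[0,0,0,0,0,0,0.01],[0,0,0,0,0,0,0.01],[0,0,0,0,0,0,0.01],[0,0,0.018,0,0,0,0.01],[0,0,0.03,0,0,0,0.01],[0,0,0.02,0,0,0,0.01],[0,0,0,0,0,0,0.01],[0,0,0,0,0,0,0.01],[0,0,0,0,0,0,0.01]]])

```text
time_s: 43.55
tool_pos: [0.65, 0.1386, 0.1996]
tool_rot: [179.9, -0.0, 87.5]
force: [0.2, -0.2, -0.3]
grip_width: 0.0211
grasp_force: 19.9
```

Call:
play_rows(steps=[[[0,0,-0.01,0,0,0,0.01],[0,0,-0.03,0,0,0,0.01],[0,0,-0.04,0,0,0,0.01],[0,0,-0.04,0,0,0,0.01],[0,0,-0.04,0,0,0,0.01],[0,0,-0.015,0,0,0,0.01],[0,0,0,0,0,0,0.01],[0,0,0,0,0,0,0.01],[0,0,0,0,0,0,0.01]]])

```text
time_s: 44.45
tool_pos: [0.6488, 0.1385, 0.3722]
tool_rot: [-179.9, 0.0, 87.5]
force: [0.1, -0.2, -1.8]
grip_width: 0.0214
grasp_force: 19.9
```

```bash
python3 plan.py .43 -.33 .38 87.5 12
python3 - <<'E'
import numpy as np
p=np.array([.5181,-.3642]);a=np.radians(-2.5);print(p-.08*np.array([np.cos(a),np.sin(a)]))
E
```

```text
now [0.6488 0.1385 0.3722] [-179.9     0.     87.52] t 44.5 q [-37.  21.  34.  63. -12.  99.  -9.] | row x 12 [-0.0398, -0.0165, -0.0006, -0.0002, 0.0, 0.0]
[ 0.43817614 -0.36071045]
```

Call:
play_rows(steps=[[[-0.0398,-0.0165,-0.0006,0,0,0,0.01],[-0.0398,-0.0165,-0.0006,0,0,0,0.01],[-0.0398,-0.0165,-0.0006,0,0,0,0.01],[-0.0398,-0.0165,-0.0006,0,0,0,0.01],[-0.0398,-0.0165,-0.0006,0,0,0,0.01],[-0.0398,-0.0165,-0.0006,0,0,0,0.01],[-0.0398,-0.0165,-0.0006,0,0,0,0.01],[-0.0398,-0.0165,-0.0006,0,0,0,0.01],[-0.0398,-0.0165,-0.0006,0,0,0,0.01],[-0.0398,-0.0165,-0.0006,0,0,0,0.01],[-0.0398,-0.0165,-0.0006,0,0,0,0.01],[-0.0398,-0.0165,-0.0006,0,0,0,0.01]]])

```text
time_s: 45.65
tool_pos: [0.4295, -0.331, 0.3794]
tool_rot: [-180.0, -0.1, 87.6]
force: [1.4, 0.2, -0.7]
grip_width: 0.0214
grasp_force: 19.9
```

Call:
play_rows(steps=[[[0,0,0,0,0,0,0.01],[0,0,0,0,0,0,0.01],[0,0,0,0,0,0,0.01],[0,0,0,0,0,0,0.01]]])

```text
time_s: 46.05
tool_pos: [0.4319, -0.3283, 0.3799]
tool_rot: [-180.0, -0.1, 87.7]
force: [-0.5, -0.1, -1.2]
grip_width: 0.0215
grasp_force: 19.9
```

```bash
python3 plan.py .4382 -.3607 .2234 87.5 8 .518 -.3642 .2234 87.5 8
```

```text
now [ 0.4319 -0.3283  0.3799] [-1.7998e+02 -7.0000e-02  8.7700e+01] t 46.0 q [-15.   4.  53.  81.  -3.  97.  36.] | row x 8 [-0.004, 0.001, 0.0196, -0.0, -0.0002, 0.0004]
now [ 0.4319 -0.3283  0.3799] [-1.7998e+02 -7.0000e-02  8.7700e+01] t 46.0 q [-15.   4.  53.  81.  -3.  97.  36.] | row x 8 [-0.0, 0.01, 0.0, 0.0, -0.0, -0.0]
```

Call:
play_rows(steps=[[[-0.004,0.001,0.0196,0,0,0.0004,0.01],[-0.004,0.001,0.0196,0,0,0.0004,0.01],[-0.004,0.001,0.0196,0,0,0.0004,0.01],[-0.004,0.001,0.0196,0,0,0.0004,0.01],[-0.004,0.001,0.0196,0,0,0.0004,0.01],[-0.004,0.001,0.0196,0,0,0.0004,0.01],[-0.004,0.001,0.0196,0,0,0.0004,0.01],[-0.004,0.001,0.0196,0,0,0.0004,0.01],[0,0,0,0,0,0,0.01],[0,0,0,0,0,0,0.01],[0,0,0,0,0,0,0.01],[0,0,0,0,0,0,0.01]]])

```text
time_s: 47.25
tool_pos: [0.4383, -0.3624, 0.2249]
tool_rot: [179.9, 0.0, 87.4]
force: [0.1, -0.1, -0.7]
grip_width: 0.0217
grasp_force: 19.9
```

```bash
python3 plan.py .518 -.3642 .2234 87.5 8
```

```text
now [ 0.4383 -0.3624  0.2249] [179.87   0.    87.38] t 47.2 q [-11.  10.  54.  94.  -9.  80.  42.] | row x 8 [0.0002, 0.01, 0.0002, 0.0003, 0.0, -0.0003]
```

Call:
play_rows(steps=[[[0.0015,0.01,0,0,0,0,0.01],[0,0.01,0,0,0,0,0.01],[0,0.01,0,0,0,0,0.01],[0,0.01,0,0,0,0,0.01],[0,0.01,0,0,0,0,0.01],[0,0.01,0,0,0,0,0.01],[0,0.01,0,0,0,0,0.01],[0,0.01,0,0,0,0,0.01],[0,0,0,0,0,0,0.01],[0,0,0,0,0,0,0.01],[0,0,0,0,0,0,0.01]]])

```text
time_s: 48.35
tool_pos: [0.5169, -0.365, 0.2239]
tool_rot: [180.0, -0.0, 87.3]
force: [-0.2, 0.1, -0.7]
grip_width: 0.0215
grasp_force: 19.9
```

Lower 20 mm, then check the force before releasing.

Call:
play_rows(steps=[[[0.0005,0.001,0.008,0,0,0,0.01],[0,0,0.006,0,0,0,0.01],[0,0,0.003,0,0,0,0.01],[0,0,0.002,0,0,0,0.01],[0,0,0.001,0,0,0,0.01],[0,0,0,0,0,0,0.01],[0,0,0,0,0,0,0.01],[0,0,0,0,0,0,0.01]]])

```text
time_s: 49.15
tool_pos: [0.5186, -0.3643, 0.204]
tool_rot: [179.9, -0.0, 87.3]
force: [-0.0, 0.4, -0.1]
grip_width: 0.0214
grasp_force: 19.9
```

Run:
```python
from h import *
c=read_camera("side")
cv2.imwrite("pics/s4.png",cv2.resize(c["frame"][190:370,300:480,::-1],(600,600)))
P=[q+[0,0,.022] for q in BR]
for s in silhouettes("side","brush")[:3]:
    if abs(s["extent"][0]-358)<8: print(s["p"],s["extent"],fit([(c,s["pixels"].astype(float))],P,[.5232,-.3621,0],yaw=False))
```

```text
0.97 [356.4, 241.9, 371.1, 316.9] (array([ 0.52334575, -0.36189695]), np.float64(0.15079957054868057))
0.95 [365.7, 291.1, 387.7, 364.0] (array([1.23018828, 3.23552109]), np.float64(1.0))
```

View pics/s4.png

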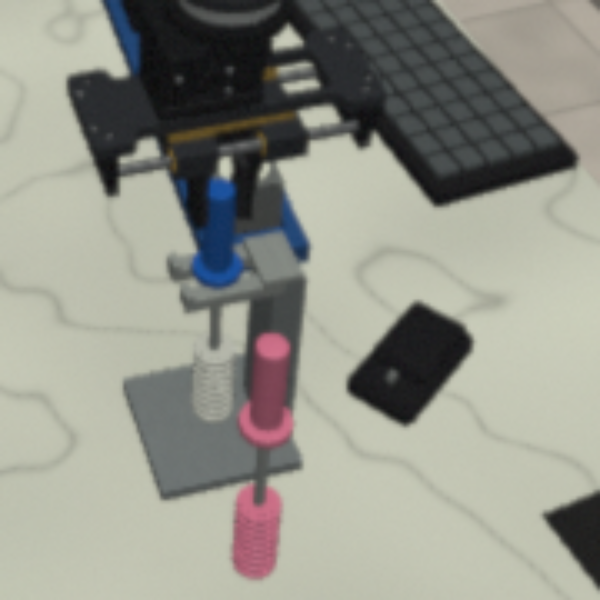

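The collar sits on the prongs at (217,268), with the brush pose the same as at the start. Release and rise slowly, then go home over the bench.

Call:
play_rows(steps=[[[0,0,0.0005,0,0,0,0.01],[0,0,0,0,0,0,0.03],[0,0,0,0,0,0,0.05],[0,0,0,0,0,0,0.07],[0,0,0,0,0,0,0.087],[0,0,0,0,0,0,0.087],[0,0,0,0,0,0,0.087],[0,0,0,0,0,0,0.087],[0,0,-0.01,0,0,0,0.087],[0,0,-0.02,0,0,0,0.087],[0,0,-0.03,0,0,0,0.087],[0,0,-0.04,0,0,0,0.087]]])

```text
time_s: 50.45
tool_pos: [0.5179, -0.3635, 0.3038]
tool_rot: [-179.9, -0.1, 87.3]
force: [0.3, -0.2, 0.8]
grip_width: 0.0865
grasp_force: 0.0
```

Call:
play_rows(steps=[[[0,0,-0.04,0,0,0,0.087],[0.02,-0.02,-0.01,0,0,0,0.087],[0.04,-0.01,0,0,0,0,0.087],[0.04,0,0,0,0,0,0.087],[0.04,0,0,0,0,0,0.087],[0.04,0,0,0,0,0,0.087],[0.03,0,0,0,0,0,0.087],[0,0,0,0,0,0,0.087],[0,0,0,0,0,0,0.087],[0,0,0,0,0,0,0.087],[0,0,0,0,0,0,0.087]]])

```text
time_s: 51.55
tool_pos: [0.4979, -0.1548, 0.3537]
tool_rot: [180.0, -0.0, 87.2]
force: [0.8, -0.2, 0.2]
grip_width: 0.0873
grasp_force: 0.0
```

Run:
```python
from h import *
from wm import wfit
c=read_camera("top");s=read_camera("side")
print(get_obs()["tool_pos"])
a=cv2.resize(c["frame"][110:250,160:500],(800,329));b=cv2.resize(s["frame"][150:350,280:480],(270,270))
im=np.zeros((600,800,3),np.uint8);im[:329]=a;im[330:600,:270]=b;cv2.imwrite("pics/end.png",im[:,:,::-1])
P=[q+[0,0,.022] for q in BR]
for q in silhouettes("side","brush")[:3]:
    if abs(q["extent"][0]-358)<8: print(q["p"],q["extent"],fit([(s,q["pixels"].astype(float))],P,[.5232,-.3621,0],yaw=False))
for n,p in(("cup_white",[.6328,-.0625,-.085]),("cup_yellow",[.649,.138,-.085]),("reference",[.624,-.162,-.085])): wfit(n,p,.008,cam="top");
```

```text
[ 0.49801011 -0.15435077  0.35344551]
0.66 [357.6, 242.5, 370.5, 317.3] (array([ 0.52230835, -0.36171168]), np.float64(0.20301186305243102))
cup_white [330. 161.] [(0.92, [317.8, 145.9, 341.4, 169.1])]
[ 0.6353 -0.0626 -0.1024] err 0.07
cup_yellow [265. 155.] [(0.78, [253.0, 138.7, 274.8, 164.4])]
[ 0.6496  0.1391 -0.1102] err 0.064
reference [363. 165.] [(0.62, [353.0, 152.0, 360.4, 169.8])]
[ 0.626  -0.143  -0.3842] err 1.798
```

View pics/end.png

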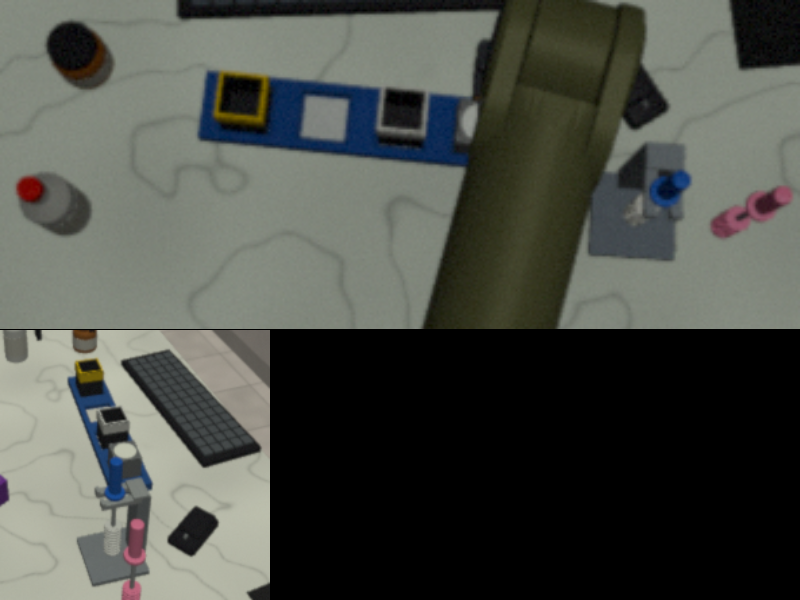

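Run:
```python
from wm import *
for z in(.008,.02): wfit("reference",[.629,-.156,-.085],z,cam="side")
wfit("reference",[.6245,-.162,-.085],.008,cam="wrist")
wfit("cup_white",[.633,-.062,-.085],.008,cam="wrist")
```

```text
reference [371. 247.] [(0.72, [362.7, 232.6, 384.9, 259.7]), (0.7, [255.5, 249.9, 288.0, 288.6])]
[ 0.6318 -0.1555 -0.2068] err 0.447
reference [371. 247.] [(0.69, [252.9, 250.0, 289.0, 290.3]), (0.66, [360.9, 230.6, 383.3, 260.0])]
[ 0.6259 -0.1639 -0.1379] err 0.417
reference [410. 152.] [(0.75, [384.2, 132.1, 442.9, 182.7]), (0.61, [167.5, 120.9, 236.7, 183.0])]
[ 0.6247 -0.1616 -0.0871] err 0.027
cup_white [418.  79.] [(0.57, [392.0, 48.4, 459.6, 105.7])]
[ 0.635  -0.0637 -0.0683] err 0.051
```

The wrist camera puts the reference at (0.6247, -0.1616, -0.087 rad), on the pocket centre and square, with error 0.027 at pocket depth. All placed.

```bash
python3 -c "
from cell import *;print(sign_off())"
```

```text
the job is handed in; nothing more can be done
None
```

The job is handed in, but no verdict came back: the white and yellow cups (no red was there) were each scrubbed bottom–rim–bottom, both cups and the grey block sit in carrier pockets, and the brush hangs in its stand again.

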